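# Reference-mirror check on the bench reader

## Robot

A 7-joint arm with a two-finger parallel gripper is mounted at the origin on the work surface. World frame = base frame: x ahead of the robot, y to its left, z up, the work surface at z = 0. Lengths are in m, angles in rad, forces in N, time in s.
With the tool pointing down it reaches from about 0.4 to 0.875 m from the base axis. Payload 19.3 kg.
Tool frame: the origin (TCP) lies midway between the tips of the shut fingers; the grasp point (between the pads) lies 19 mm behind it; z points along the fingers, y is the line along which they close (so a half turn about z gives the same grasp; the last joint's range is limited). The gripper opens to 85 mm and grips with 20 to 120 N. Pads are 22 mm wide; open, the fingers measure 114 mm over their backs; the gripper's body (76 mm by 85 mm) begins 54 mm behind the grasp point. The pads swing forward as they close: fully open they stand 13 mm farther back than shut.
Start: joints at [1.054, 0.521, -0.036, 1.599, 0.021, 1.021, -0.113], TCP at [0.27, -0.564, 0.207] pointing down, gripper open.
Joint ranges: [-2.91, 2.91], [-0.3, 2.13], [-1.5, 1.42], [0.17, 2.43], [-1.26, 4.41], [0.16, 1.93], [-2.52, 2.52]. Speed limits (rad/s): [1.89, 1.89, 2.39, 2.39, 3.01, 3.01, 3.01].

## Interface

Orientations are given as [roll, pitch, yaw] about the fixed x, y, z axes, in that order (R = Rz(yaw) Ry(pitch) Rx(roll)).
In Python, from workcell import * gives the robot as it stands. The module is installed in compiled form; this text tells all that it offers.
- The arm moves only by the tool play_rows, never from a script. Its argument "deltas" is a list of rows, each a list of 7 numbers: the shift along the tool's x, y, z in units of 500 mm (1.0 is 500 mm), then the turn, a rotation vector about the tool's x, y, z in units of 120 degrees (1.0 is 120 degrees), then the closure, from 0 (fully open) to 1 (shut). A call has 1 to 10 rows; each row is the pose to reach, as a shift and turn from the pose commanded when the call began, along the tool's axes at that moment; what a row does not reach only later rows make up. A row lasts 1/10 s, in which the tool goes at most 50 mm and 8.59 degrees, less where a joint would pass 70% of its speed; a pose out of reach is approached as far as the arm can. A call with a number of a shift or a turn outside -1 to 1 is refused whole. A call with a gripper value outside its range is refused whole. The fingers move at their own pace and stop on an object; "newtons" is the grip in N (left out, the last holds). Time passes only in rows, so rows that repeat a pose let the fingers close. It gives the time, the measured TCP pose, the force, the opening and the grip force at its end, in the units of the state.
- observe(): the state, without advancing time (a new reading comes with each control period).
- grab_frame(name): name is "scene" or "top" or "wrist"; returns the picture (480x640x3 uint8, red, green, blue); there is no depth.
- get_calibration(name): a dict with "fovy" (degrees; the focal length in pixels is half the picture's height over the tangent of half this angle, whatever the lens; pixels are square), "cx", "cy" (the principal point, pixels), "xyz" and "rotation" of the camera in the world. Camera axes: x right, y down, z forward; pixel columns grow to the right and rows downward; lengths in m; the calibration is good to about 2 mm. A picture is of the moment at which its call begins: read the wrist's pose just before it. get_calibration takes no time and is no camera call; for the wrist camera it gives the pose at the moment of the call.
- job_done(): hands the job in; it is judged then, once.
The state is a dict: "clock": time; "qpos": joint angles; "qd": joint speeds; "joint_efforts": joint torques, N m; "position": TCP position; "tool_rot": TCP orientation; "force": force on the tool from outside, world axes, zero at the start; "moment": the same for the moment, N m; "grip_width": finger opening in m; "finger_force": force on a finger pad.
Only numpy, scipy, OpenCV 4.12 (cv2) and the standard library are available. Lean on these libraries where they do the work, as an engineer would, in place of code of your own. Each camera call takes 0.05 s, during which the arm holds its last target. There are 200 camera calls.

## Task

Run the morning check of the bench reader: take every reference mirror out of the storage tray and seat it, grip bar up, on the reader's three-point mount of the same outline until it lies level on all three balls and cannot rock. When all of them are seated together and let go, push the start button fully down and let it spring back up; after that put all the mirrors back in the tray, each lying flat on its floor with the grip bar up. Leave the other things on the bench where they are.

Things in the scene. Friction and masses are not known exactly. Their poses are not given: they have to be found in the camera images.
- reader: fixed low white bench reader with a flat deck, 240 mm (x) by 300 mm (y), top of deck 40 mm above its origin; four metal mounts stand on the deck around the origin (2 x 2). Origin: on the bench, below the centre of the four mounts. A raised control strip (top 52 mm up) runs along its +y side
- tray: fixed grey storage tray on the bench, 240 x 240 x 22 mm, origin under its centre, x and y along its sides; walls 5 mm thick, floor 5 mm thick (floor top 5 mm above the origin), one cross of 5 mm dividers, as high as the walls, makes 2 x 2 compartments of about 112 mm, centred at x, y = +-59 mm
- start (a joint): the reader's black round start button on the control strip, 30 mm in diameter: travel in m, 0 = up, 0.008 = fully down; a spring returns it; about 5 N holds it fully down
- start_top (a point): centre of the start button's top face when it is up (moves down with it); it is pressed straight down
- mirror_large_round: loose reference mirror, round, 80 mm across: flat cell 14 mm thick, mirror face down, 0.25 kg, with a black upright grip bar on its back at the centre: 40 mm long along the mirror's x, 14 mm thick along its y, from 14 to 48 mm above the origin. Origin: centre of the underside; z up out of the back. May be absent
- mount_large_round: fixed three-point mount of mirror_large_round on the deck; origin: centre of underside. 6 mm plate, three steel balls on a 29 mm radius at 0, 120 and 240 degrees from its x, tops 14 mm up; locating posts with tapered tips, 24 mm high, leave the mirror 2.5 mm play each side. Seated mirror: level, origin 14 mm above this; caught on posts: tilted or up to 10 mm high. Fit: any yaw fits
- mirror_small_round: loose reference mirror, round, 54 mm across: flat cell 14 mm thick, mirror face down, 0.25 kg, with a black upright grip bar on its back at the centre: 40 mm long along the mirror's x, 14 mm thick along its y, from 14 to 48 mm above the origin. Origin: centre of the underside; z up out of the back. May be absent
- mount_small_round: fixed three-point mount of mirror_small_round on the deck; origin: centre of underside. 6 mm plate, three steel balls on a 19 mm radius at 0, 120 and 240 degrees from its x, tops 14 mm up; locating posts with tapered tips, 24 mm high, leave the mirror 2.5 mm play each side. Seated mirror: level, origin 14 mm above this; caught on posts: tilted or up to 10 mm high. Fit: any yaw fits
- mirror_square: loose reference mirror, square, 62 x 62 mm: flat cell 14 mm thick, mirror face down, 0.25 kg, with a black upright grip bar on its back at the centre: 40 mm long along the mirror's x, 14 mm thick along its y, from 14 to 48 mm above the origin. Origin: centre of the underside; z up out of the back. May be absent
- mount_square: fixed three-point mount of mirror_square on the deck; origin: centre of underside. 6 mm plate, three steel balls at (x, y) = (-20, 20), (-20, -20) and (22, 0) mm, tops 14 mm up; locating posts with tapered tips, 24 mm high, leave the mirror 2.5 mm play each side. Seated mirror: level, origin 14 mm above this; caught on posts: tilted or up to 10 mm high. Fit: mirror's sides along mount's x and y, any of four ways
- mirror_oblong: loose reference mirror, oblong, 84 mm along its x by 46 mm along its y: flat cell 14 mm thick, mirror face down, 0.25 kg, with a black upright grip bar on its back at the centre: 40 mm long along the mirror's x, 14 mm thick along its y, from 14 to 48 mm above the origin. Origin: centre of the underside; z up out of the back. May be absent
- mount_oblong: fixed three-point mount of mirror_oblong on the deck; origin: centre of underside. 6 mm plate, three steel balls at (x, y) = (-30, 14), (-30, -14) and (32, 0) mm, tops 14 mm up; locating posts with tapered tips, 24 mm high, leave the mirror 2.5 mm play each side. Seated mirror: level, origin 14 mm above this; caught on posts: tilted or up to 10 mm high. Fit: mirror's x along mount's x, either way round
- dropper: bystander: small amber bottle, 28 mm across, 75 mm high, between reader and tray; origin: centre of its underside
- reagent: bystander: white bottle, 44 mm across, 90 mm high; origin: centre of its underside
Things that resemble listed ones, but are neither listed nor needed, are in the scene too. What is shaped like the mirror_square but red is not meant. What is shaped like the mirror_small_round but orange is not meant.

How it is judged:
On the way, in this order (a step that is already met when the one before it is completed fails the run):
1. every mirror is seated on its own mount, bearing on all three balls (level within 0.02 rad, 14 mm above the mount's origin, centred within 6 mm), at rest and let go (contact force between mirror_large_round and mount_large_round above 1 N and z of mirror_large_round in the frame of mount_large_round between 0.0125 and 0.0153 m and horizontal distance between mirror_large_round and mount_large_round below 0.006 m and angle between each of mirror_large_round, mirror_small_round, mirror_square, mirror_oblong's own z axis and vertical below 0.02 rad and angular speed of each of mirror_large_round, mirror_small_round, mirror_square, mirror_oblong below 0.1 rad/s and contact force between mirror_small_round and mount_small_round above 1 N and z of mirror_small_round in the frame of mount_small_round between 0.0125 and 0.0153 m and horizontal distance between mirror_small_round and mount_small_round below 0.006 m and contact force between mirror_square and mount_square above 1 N and z of mirror_square in the frame of mount_square between 0.0125 and 0.0153 m and horizontal distance between mirror_square and mount_square below 0.006 m and contact force between mirror_oblong and mount_oblong above 1 N and z of mirror_oblong in the frame of mount_oblong between 0.0125 and 0.0153 m and horizontal distance between mirror_oblong and mount_oblong below 0.006 m and contact force between each of mirror_large_round, mirror_small_round, mirror_square, mirror_oblong and the fingers below 0.05 N), for 0.4 s.
2. the start button is fully down while every mirror is still seated (value of joint start above 0.0065 m and contact force between mirror_large_round and mount_large_round above 1 N and z of mirror_large_round in the frame of mount_large_round between 0.0125 and 0.0153 m and horizontal distance between mirror_large_round and mount_large_round below 0.006 m and angle between each of mirror_large_round, mirror_small_round, mirror_square, mirror_oblong's own z axis and vertical below 0.02 rad and angular speed of each of mirror_large_round, mirror_small_round, mirror_square, mirror_oblong below 0.1 rad/s and contact force between mirror_small_round and mount_small_round above 1 N and z of mirror_small_round in the frame of mount_small_round between 0.0125 and 0.0153 m and horizontal distance between mirror_small_round and mount_small_round below 0.006 m and contact force between mirror_square and mount_square above 1 N and z of mirror_square in the frame of mount_square between 0.0125 and 0.0153 m and horizontal distance between mirror_square and mount_square below 0.006 m and contact force between mirror_oblong and mount_oblong above 1 N and z of mirror_oblong in the frame of mount_oblong between 0.0125 and 0.0153 m and horizontal distance between mirror_oblong and mount_oblong below 0.006 m), for 0.1 s.
3. the start button is back up (value of joint start below 0.0015 m), for 0.1 s.
At the end, for the whole second after the job is handed in: every mirror that is present lies in the tray, released and at rest, flat on the tray's floor (origin 2 to 8 mm above the tray's origin, tilt under 0.05 rad, within 115 mm of the tray's centre in its x and y), and the start button is up (x of mirror_large_round in the frame of tray between -0.115 and 0.115 m and y of mirror_large_round in the frame of tray between -0.115 and 0.115 m and z of mirror_large_round in the frame of tray between 0.002 and 0.008 m and angle between each of mirror_large_round, mirror_small_round, mirror_square, mirror_oblong's own z axis and vertical below 0.05 rad and linear speed of each of mirror_large_round, mirror_small_round, mirror_square, mirror_oblong below 0.02 m/s and contact force between each of mirror_large_round, mirror_small_round, mirror_square, mirror_oblong and the fingers below 0.05 N and x of mirror_small_round in the frame of tray between -0.115 and 0.115 m and y of mirror_small_round in the frame of tray between -0.115 and 0.115 m and z of mirror_small_round in the frame of tray between 0.002 and 0.008 m and x of mirror_square in the frame of tray between -0.115 and 0.115 m and y of mirror_square in the frame of tray between -0.115 and 0.115 m and z of mirror_square in the frame of tray between 0.002 and 0.008 m and x of mirror_oblong in the frame of tray between -0.115 and 0.115 m and y of mirror_oblong in the frame of tray between -0.115 and 0.115 m and z of mirror_oblong in the frame of tray between 0.002 and 0.008 m and value of joint start below 0.0015 m); the robot touches nothing.
It fails at once if a bystander was pushed more than 40 mm or knocked over (distance of any of dropper, reagent from where it was at the start of the episode above 0.04 m or angle between any of dropper, reagent's own z axis and vertical above 0.6 rad).
Of mirror_large_round, mirror_small_round, mirror_square, mirror_oblong only 3 to 4 are there at a start; the rules pass over those that are not, and their reading is None.
At some moment in a run one of mirror_large_round, mirror_small_round, mirror_square, mirror_oblong may be knocked a few centimetres aside while the robot is not near it.
Once in a run the grip may slacken for a moment while it holds something.
It also fails if it takes over 210 s, if anything falls off the work surface, if the arm or the gripper's body presses on something with over 40 N, if the wrist force passes 120 N, or if a joint passes its speed limit or range.

## Working session

There is one attempt and no reset: what is moved stays moved. The work goes in short steps, Python scripts to look and compute and a tool call to move; the robot and the scene stay as the last step left them, time stands still between calls to the robot, and variables do not carry over. Pictures are saved under pics/ and viewed, at most 14 in all, crops included, and the job is handed in when it is done.

Besides the shell and the picture viewer there is one more tool, called after "Request:" as name(argument=value, ...) on one line, values as JSON. play_rows: Moves the arm, as the interface text tells. Its arguments: {"type":"object","properties":{"deltas":{"type":"array"},"newtons":{"type":"number"}},"required":["deltas"]}

```bash
mkdir -p pics
python3 - <<'E'
from workcell import *
import cv2
for n in ["top","scene"]:
    c=get_calibration(n); print(n,c)
    cv2.imwrite(f"pics/{n}0.png",grab_frame(n)[:,:,::-1])
print(get_calibration("wrist"))
print(observe())
E
```

```text
top {'fovy': 43.70816472547278, 'cx': 309.70052902858333, 'cy': 246.0715682174703, 'xyz': array([0.49797754, 0.01743779, 1.16541475]), 'rotation': array([-3.04664106e+00,  1.55884770e-03, -1.58140243e+00])}
scene {'fovy': 49.57394787529583, 'cx': 318.8368176009264, 'cy': 246.98877745986817, 'xyz': array([1.14150378, 0.86244006, 0.73018538]), 'rotation': array([-2.1524035 ,  0.02388379,  2.58345809])}
{'fovy': 58.24935492836523, 'cx': 320.6947232054016, 'cy': 244.47317353573035, 'xyz': array([ 0.33198497, -0.53279151,  0.37243513]), 'rotation': array([ 2.86761821e+00,  7.59945766e-04, -1.12406567e+00])}
{'clock': 0.1, 'qpos': array([ 1.05381497,  0.52195284, -0.03633545,  1.5999098 ,  0.02114905,
        1.02107304, -0.11279848]), 'qd': array([ 0.00046671, -0.00467719,  0.00068315,  0.00102316,  0.00014555,
       -0.0003272 ,  0.00117158]), 'joint_efforts': array([ 4.69442588e-03, -9.28498363e+01,  1.98468179e+00, -3.70535266e+01,
        1.82811351e-02,  5.39833418e-03,  1.77450596e-05]), 'position': array([ 0.26990032, -0.56338804,  0.20629892]), 'tool_rot': array([-3.14063155e+00,  1.75699748e-05,  4.46751481e-01]), 'force': array([ 0.27610956, -0.7309392 ,  0.18236254]), 'moment': array([ 0.01778357,  0.02145826, -0.0434267 ]), 'finger_force': 0.0, 'grip_width': 0.08558382662973033}
```

View pics/top0.png

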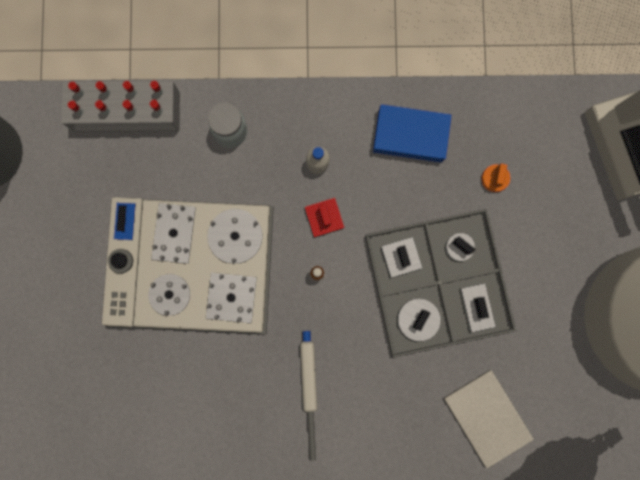

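View pics/scene0.png

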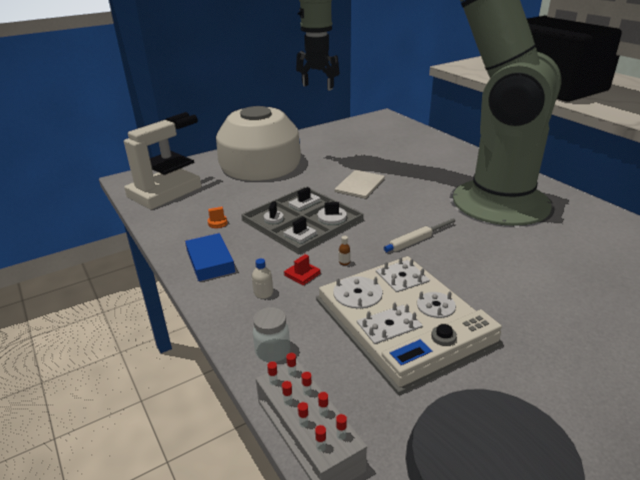

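All four mirrors are in the tray. In the top view the square is near (404,257), the small round (462,246), the large round (420,320) and the oblong (480,308). The mounts are oblong (174,232), large round (235,236), small round (169,295) and square (231,297). The button is at (120,261) and the dropper at (317,273).

```bash
cat > h.py <<'E'
import numpy as np, cv2, json
from scipy.spatial.transform import Rotation as Ro
from workcell import *
def K(c):
    f=240/np.tan(np.radians(c["fovy"])/2); return f
def ray(c,p,z):
    p=np.atleast_2d(p).astype(float); f=K(c); R=Ro.from_euler('xyz',c["rotation"]).as_matrix()
    d=np.c_[(p[:,0]-c["cx"])/f,(p[:,1]-c["cy"])/f,np.ones(len(p))]@R.T
    return c["xyz"]+d*((z-c["xyz"][2])/d[:,2])[:,None]
def proj(c,P):
    P=np.atleast_2d(P); R=Ro.from_euler('xyz',c["rotation"]).as_matrix()
    q=(P-c["xyz"])@R; f=K(c); return np.c_[c["cx"]+f*q[:,0]/q[:,2],c["cy"]+f*q[:,1]/q[:,2]]
def go(*wps):
    """waypoints (x,y,z,yaw) -> row values in tool frame from the measured pose; tool down"""
    s=observe(); R0=Ro.from_euler('xyz',s["tool_rot"])
    for x,y,z,w in wps:
        d=R0.inv().apply(np.array([x,y,z])-s["position"])/.5
        r=(R0.inv()*Ro.from_euler('xyz',[np.pi,0,w])).as_rotvec()/np.radians(120)
        print(np.round(np.r_[d,r],4).tolist(), "mm",round(np.linalg.norm(d)*500), "deg",round(np.linalg.norm(r)*120))
def snap(n,name):
    c=get_calibration(n); im=grab_frame(n)[:,:,::-1]; cv2.imwrite(f"pics/{name}.png",im)
    json.dump({k:(v.tolist() if hasattr(v,'tolist') else v) for k,v in c.items()},open(f"pics/{name}.json","w")); return c,im
def cal(name):
    c=json.load(open(f"pics/{name}.json")); c["xyz"]=np.array(c["xyz"]); return c
E
python3 - <<'E'
from h import *
c=get_calibration("top")
print("tray corners",ray(c,[(367,238),(487,212),(513,328),(393,354)],.022).round(3).tolist())
print("mirrors bar tops",ray(c,[(403,257),(463,246),(421,321),(480,308)],.04).round(3).tolist())
print("mount centers",ray(c,[(174,232),(235,236),(169,295),(231,297)],.046).round(3).tolist())
print("btn",ray(c,[(120,261)],.06).round(3).tolist(),"dropper",ray(c,[(317,273)],.07).round(3).tolist())
print("reader",ray(c,[(112,198),(271,205),(264,332),(104,326)],.04).round(3).tolist())
go((.42,-.27,.3,1.4),(.42,-.27,.3,0),(.42,-.27,.3,-.2))
E
```

```text
tray corners [[0.621, -0.092, 0.022], [0.669, -0.325, 0.022], [0.447, -0.365, 0.022], [0.401, -0.137, 0.022]]
mirrors bar tops [[0.583, -0.158, 0.04], [0.602, -0.271, 0.04], [0.462, -0.188, 0.04], [0.485, -0.299, 0.04]]
mount centers [[0.634, 0.273, 0.046], [0.625, 0.158, 0.046], [0.516, 0.281, 0.046], [0.511, 0.166, 0.046]]
btn [[0.579, 0.37, 0.06]] dropper [[0.553, 0.005, 0.07]]
reader [[0.701, 0.394, 0.04], [0.684, 0.091, 0.04], [0.445, 0.105, 0.04], [0.459, 0.404, 0.04]]
[0.5242, -0.3997, -0.187, -0.0004, -0.0002, -0.4551] mm 343 deg 55
[0.5242, -0.3997, -0.187, -0.0004, 0.0001, 0.2133] mm 343 deg 26
[0.5242, -0.3997, -0.187, -0.0004, 0.0002, 0.3088] mm 343 deg 37
```

```bash
python3 -c "
from h import *
go((.575,-.235,.22,0))"
```

```text
[0.8341, -0.3287, -0.0271, -0.0004, 0.0001, 0.2133] mm 448 deg 26
```

Request:
play_rows(deltas=[[0.834,-0.329,-0.027,0,0,0.213,0],[0.834,-0.329,-0.027,0,0,0.213,0],[0.834,-0.329,-0.027,0,0,0.213,0],[0.834,-0.329,-0.027,0,0,0.213,0],[0.834,-0.329,-0.027,0,0,0.213,0],[0.834,-0.329,-0.027,0,0,0.213,0],[0.834,-0.329,-0.027,0,0,0.213,0],[0.834,-0.329,-0.027,0,0,0.213,0],[0.834,-0.329,-0.027,0,0,0.213,0],[0.834,-0.329,-0.027,0,0,0.213,0]])

```text
clock: 1.1
position: [0.5789, -0.2285, 0.2198]
tool_rot: [-3.139, -0.001, 0.008]
force: [-0.2, 0.6, -0.1]
grip_width: 0.0855
finger_force: 0.0
```

Request:
play_rows(deltas=[[0,0,0,0,0,0,0],[0,0,0,0,0,0,0],[0,0,0,0,0,0,0]])

```text
clock: 1.4
position: [0.5741, -0.2365, 0.2203]
tool_rot: [3.141, 0.0, -0.001]
force: [0.3, -0.6, 0.1]
grip_width: 0.0851
finger_force: 0.0
```

```bash
python3 -c "
from h import *
c,im=snap('wrist','w1')
print(observe()['position'],c)
go((.61,.22,.22,0))"
```

```text
[ 0.57419608 -0.23646173  0.22033903] {'fovy': 58.24935492836523, 'cx': 320.6947232054016, 'cy': 244.47317353573035, 'xyz': array([ 0.64291015, -0.23539267,  0.38639945]), 'rotation': array([ 2.86742204e+00, -8.67474449e-04, -1.57223672e+00])}
[0.0704, -0.913, 0.0004, 0.0002, 0.0001, -0.0006] mm 458 deg 0
```

View pics/w1.png

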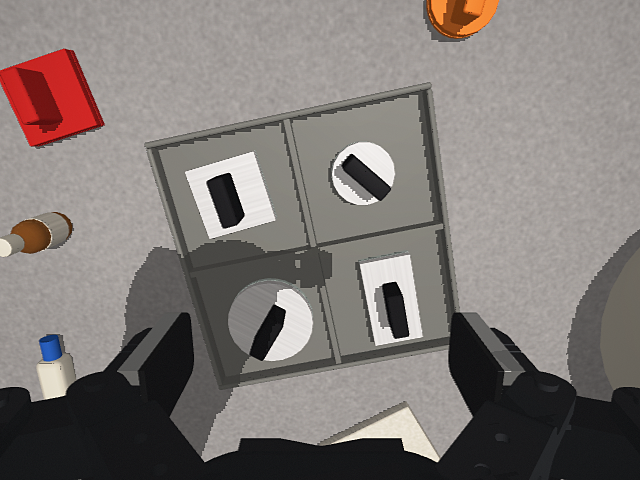

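The wrist view shows the square at (230,195), the small round at (363,174), the large round at (270,320) and the oblong at (391,300), each with its black grip bar clear. I'll look at the reader next, then fit the bar silhouettes.

Request:
play_rows(deltas=[[0.06,-0.913,0,0,0,0,0],[0.06,-0.913,0,0,0,0,0],[0.06,-0.913,0,0,0,0,0],[0.06,-0.913,0,0,0,0,0],[0.06,-0.913,0,0,0,0,0],[0.06,-0.913,0,0,0,0,0],[0.06,-0.913,0,0,0,0,0],[0.06,-0.913,0,0,0,0,0],[0.06,-0.913,0,0,0,0,0],[0.06,-0.913,0,0,0,0,0]])

```text
clock: 2.45
position: [0.6037, 0.2277, 0.22]
tool_rot: [-3.139, 0.001, 0.006]
force: [-0.1, -0.2, -0.6]
grip_width: 0.0854
finger_force: 0.0
```

Request:
play_rows(deltas=[[0,0,0,0,0,0,0],[0,0,0,0,0,0,0],[0,0,0,0,0,0,0],[0,0,0,0,0,0,0]])

```text
clock: 2.85
position: [0.6051, 0.2198, 0.2205]
tool_rot: [3.141, -0.0, -0.001]
force: [0.9, 0.5, -1.1]
grip_width: 0.0854
finger_force: 0.0
```

```bash
cat >> h.py <<'E'
from scipy.optimize import minimize
def fitbar(name,px,zu,yaws=np.linspace(0,np.pi,13)[:-1],win=38,thr=45):
    """fit grip bar silhouette near pixel px; zu = world height of mirror underside; returns x,y,yaw,IoU"""
    c=cal(name); im=cv2.imread(f"pics/{name}.png").max(2); m=(im<thr).astype(np.uint8)
    u,v=map(int,px); w=np.zeros_like(m); w[max(0,v-win):v+win,max(0,u-win):u+win]=m[max(0,v-win):v+win,max(0,u-win):u+win]
    n,l,st,_=cv2.connectedComponentsWithStats(w); w=(l==1+np.argmax(st[1:,4])).astype(np.uint8)
    B=np.array([(a,b,h) for a in(-.02,.02) for b in(-.007,.007) for h in(.014,.048)])
    S=8
    def cost(q):
        r=Ro.from_euler('z',q[2]).apply(B)+[q[0]/100,q[1]/100,zu]
        hull=cv2.convexHull(proj(c,r).astype(np.float32))
        g=np.zeros_like(w); cv2.fillPoly(g,[np.round(hull*2**S).astype(np.int32)],1,shift=S)
        return 1-(g&w).sum()/max(1,(g|w).sum())
    p0=ray(c,np.argwhere(w)[:,::-1].mean(0),zu+.03)[0]*100
    best=min((minimize(cost,[p0[0],p0[1],a],method='Nelder-Mead',options=dict(initial_simplex=np.array([p0[0],p0[1],a])+np.array([[0,0,0],[.4,0,0],[0,.4,0],[0,0,.2]]))) for a in yaws),key=lambda r:r.fun)
    x=best.x; return [round(x[0]/100,4),round(x[1]/100,4),round((x[2]+np.pi/2)%np.pi-np.pi/2,3),round(1-best.fun,3)]
E
python3 -c "
from h import *
c,im=snap('wrist','w2')
print(observe()['position'],c['xyz'])
for n,p in dict(sq=(225,200),sr=(366,177),lr=(268,332),ob=(396,310)).items(): print(n,fitbar('w1',p,.005))
"
```

```text
[0.60501166 0.22011937 0.22050777] [0.6737634  0.22091755 0.38670728]
sq [np.float64(0.5834), np.float64(-0.1588), np.float64(0.312), np.float64(0.858)]
sr [np.float64(0.6017), np.float64(-0.2713), np.float64(0.852), np.float64(0.775)]
lr [np.float64(0.4651), np.float64(-0.1886), np.float64(-0.464), np.float64(0.875)]
ob [np.float64(0.4853), np.float64(-0.3009), np.float64(0.259), np.float64(0.861)]
```

View pics/w2.png

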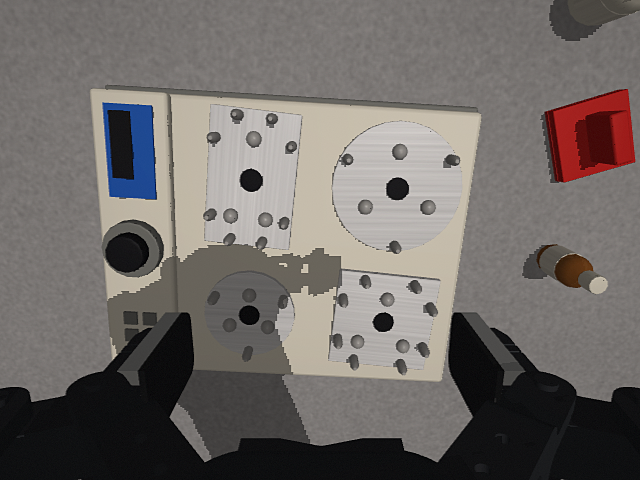

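The picture shows the four mounts with clear balls and centre holes: oblong (251,180), large round (397,188), small round (249,315), square (383,322). The button is at (126,252).

```bash
python3 -c "
from h import *
c=cal('w2')
a=np.radians([0,120,240]); tri=lambda r:np.c_[r*np.cos(a),r*np.sin(a)]
M=dict(ob=([(254,139),(231,216),(265,220)],[(32,0),(-30,14),(-30,-14)],(251,180)),
 lr=([(400,152),(365,207),(428,208)],tri(29),(397,188)),
 sr=([(249,295),(230,325),(267,327)],tri(19),(249,315)),
 sq=([(387,299),(357,341),(402,346)],[(22,0),(-20,20),(-20,-20)],(383,322)))
for n,(p,m,h) in M.items():
    P=ray(c,p,.050)[:,:2]*1000; m=np.array(m,float)
    A=P-P.mean(0);B=m-m.mean(0)
    w=np.arctan2((B[:,0]*A[:,1]-B[:,1]*A[:,0]).sum(),(A*B).sum()); R=np.array([[np.cos(w),-np.sin(w)],[np.sin(w),np.cos(w)]])
    t=P.mean(0)-R@m.mean(0); print(n,t.round(1),'yaw',w.round(3),'res',np.abs(P-(m@R.T+t)).max().round(1),'hole',(ray(c,[h],.046)[0,:2]*1000).round(1))
print('deck edges',ray(c,[(480,112),(442,380)],.04).round(4).tolist(),ray(c,[(173,95),(480,112)],.04).round(4).tolist())
print('btn',ray(c,[(125,252)],.060).round(4).tolist())
"
python3 - <<'E'
import cv2
im=cv2.imread('pics/w2.png')
cv2.imwrite('pics/w2z.png',cv2.resize(im[85:385,85:485],(800,600),interpolation=cv2.INTER_CUBIC))
E
```

```text
ob [631.  275.2] yaw -0.121 res 0.4 hole [631.1 275.7]
lr [624.  160.4] yaw -0.017 res 0.3 hole [624.6 160.3]
sr [516.4 282.2] yaw -0.061 res 0.6 hole [515.3 282.6]
sq [509.8 167.6] yaw -0.119 res 0.3 hole [508.5 167. ]
deck edges [[0.6822, 0.098, 0.04], [0.4473, 0.1098, 0.04]] [[0.6949, 0.3331, 0.04], [0.6822, 0.098, 0.04]]
btn [[0.5762, 0.3757, 0.06]]
```

View pics/w2z.png

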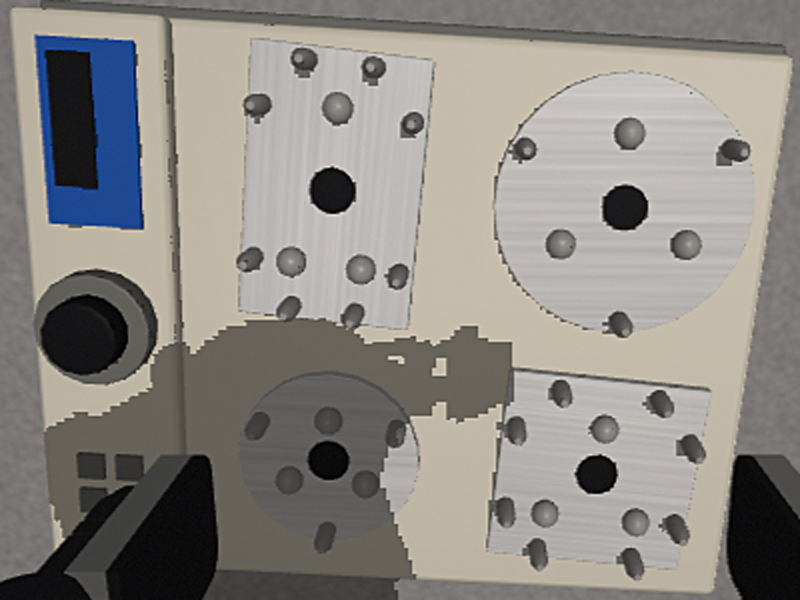

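```bash
python3 -c "
from h import *
go((.4651,-.1886,.124,-.464))"
```

```text
[-0.279, 0.8177, 0.1931, 0.0, -0.0001, 0.2211] mm 443 deg 27
```

Request:
play_rows(deltas=[[-0.279,0.8177,0.193,0,0,0.221,0],[-0.279,0.8177,0.193,0,0,0.221,0],[-0.279,0.8177,0.193,0,0,0.221,0],[-0.279,0.8177,0.193,0,0,0.221,0],[-0.279,0.8177,0.193,0,0,0.221,0],[-0.279,0.8177,0.193,0,0,0.221,0],[-0.279,0.8177,0.193,0,0,0.221,0],[-0.279,0.8177,0.193,0,0,0.221,0],[-0.279,0.8177,0.193,0,0,0.221,0],[-0.279,0.8177,0.193,0,0,0.221,0]], newtons=60)

```text
clock: 3.9
position: [0.4624, -0.1933, 0.1231]
tool_rot: [3.139, 0.001, -0.47]
force: [1.2, 2.3, 0.8]
grip_width: 0.0852
finger_force: 0.0
```

Request:
play_rows(deltas=[[0,0,0,0,0,0,0],[0,0,0,0,0,0,0],[0,0,0,0,0,0,0],[0,0,0,0,0,0,0]])

```text
clock: 4.3
position: [0.4659, -0.1868, 0.124]
tool_rot: [-3.141, -0.0, -0.461]
force: [0.3, -1.1, 0.0]
grip_width: 0.0856
finger_force: 0.0
```

```bash
python3 -c "
from h import *
c,im=snap('wrist','w3')
print(observe()['position'],observe()['tool_rot'])
p=proj(c,[.4651,-.1886,.035])[0]; print(p); print(fitbar('w3',p,.005,win=70))
go((.4651,-.1886,.024,-.464))"
```

```text
[ 0.46586304 -0.18686219  0.1239392 ] [-3.14138939e+00 -2.52045393e-04 -4.60860681e-01]
[325.79726139 239.05101908]
[np.float64(0.464), np.float64(-0.1881), np.float64(-0.507), np.float64(0.893)]
[0.0001, 0.0038, 0.1999, -0.0001, -0.0001, 0.0015] mm 100 deg 0
```

View pics/w3.png

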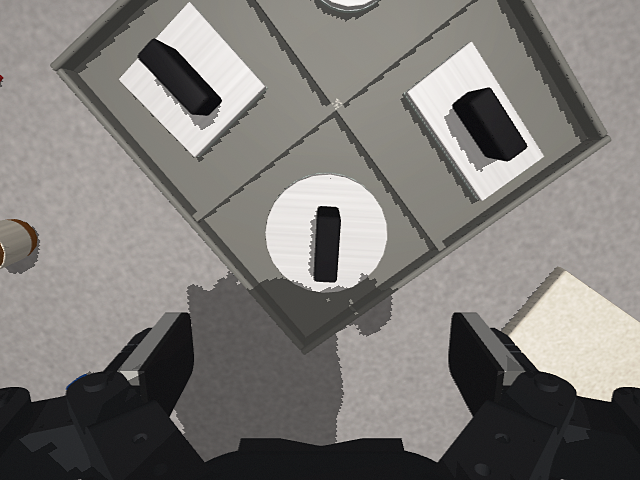

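The large round's bar shows at (327,244), almost upright in the picture. Its yaw is about -0.5.

Request:
play_rows(deltas=[[-0.002,0.004,0.1,0,0,0.022,0],[-0.002,0.004,0.2,0,0,0.022,0],[-0.002,0.004,0.2,0,0,0.022,0],[-0.002,0.004,0.2,0,0,0.022,0.4],[-0.002,0.004,0.2,0,0,0.022,1],[-0.002,0.004,0.2,0,0,0.022,1],[-0.002,0.004,0.2,0,0,0.022,1],[-0.002,0.004,0.2,0,0,0.022,1],[-0.002,0.004,0.2,0,0,0.022,1],[-0.002,0.004,0.2,0,0,0.022,1]], newtons=60)

```text
clock: 5.35
position: [0.4643, -0.1891, 0.0248]
tool_rot: [-3.141, -0.001, -0.508]
force: [-1.7, 2.7, 15.9]
grip_width: 0.0115
finger_force: 58.7
```

```bash
python3 -c "
from h import *
c,im=snap('wrist','w4')
print(observe())
go((.5,-.16,.17,-.25),(.624,.160,.17,0))"
```

```text
{'clock': 5.4, 'qpos': array([ 0.23175701,  0.61921997,  0.04911656,  2.05585855, -0.06362772,
        0.4662694 , -1.75061147]), 'qd': array([-0.0004794 , -0.00135372,  0.00148478, -0.00047388, -0.00076347,
       -0.0007346 ,  0.00035516]), 'joint_efforts': array([ 1.39162811e-01, -7.65575695e+01,  4.06686455e+00, -1.81895810e+01,
        6.23622676e-02, -8.14194158e-01, -2.38489400e-02]), 'position': array([ 0.46434981, -0.18907804,  0.02487909]), 'tool_rot': array([-3.14112442e+00, -1.56095528e-03, -5.08385113e-01]), 'force': array([-2.26156346,  1.10325217, 16.27528115]), 'moment': array([0.31457911, 0.4500049 , 0.04682225]), 'finger_force': 58.68140459060669, 'grip_width': 0.011226961576098978}
[0.0344, -0.0856, -0.2901, -0.0001, -0.0008, -0.1234] mm 152 deg 15
[-0.0605, -0.7654, -0.29, -0.0, -0.0008, -0.2427] mm 410 deg 29
```

View pics/w4.png

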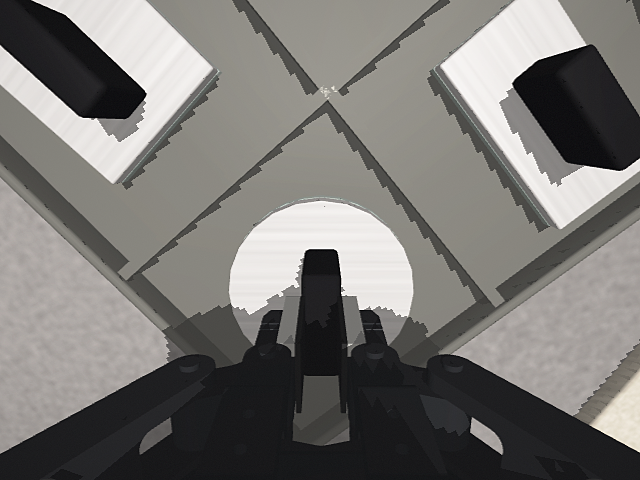

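The large round is gripped upright. Its cell's far rim is at (321,199), and the side rims are at u=230 and u=413.

```bash
cat >> h.py <<'E'
def off(name,px,z,pos,yaw):
    """point px at height z in tool frame (x,y) mm for TCP pos, yaw"""
    d=ray(cal(name),[px],z)[0,:2]-np.array(pos)[:2]; return (1000*np.array([d@[np.cos(yaw),np.sin(yaw)],d@[np.sin(yaw),-np.cos(yaw)]])).round(1)
E
python3 -c "
from h import *
s=observe()
for p in [(321,199),(230,285),(413,285)]: print(off('w4',p,.019,s['position'],s['tool_rot'][2]))"
```

```text
[38.9 -1. ]
[  1.9 -39.7]
[ 1.9 38.2]
```

Request:
play_rows(deltas=[[0,0,-0.1,0,0,0,1],[0,0,-0.2,0,0,0,1],[0,0,-0.29,0,0,0,1],[-0.06,-0.765,-0.29,0,0,-0.243,1],[-0.06,-0.765,-0.29,0,0,-0.243,1],[-0.06,-0.765,-0.29,0,0,-0.243,1],[-0.06,-0.765,-0.29,0,0,-0.243,1],[-0.06,-0.765,-0.29,0,0,-0.243,1],[-0.06,-0.765,-0.29,0,0,-0.243,1],[-0.06,-0.765,-0.29,0,0,-0.243,1]])

```text
clock: 6.4
position: [0.61, 0.1311, 0.1691]
tool_rot: [3.141, -0.0, 0.0]
force: [0.2, -1.1, -0.9]
grip_width: 0.0118
finger_force: 41.4
```

```bash
python3 -c "
from h import *
print(observe()['finger_force'],observe()['position'])
go((.625,.1595,.12,0))"
```

```text
41.43432855606079 [0.60999292 0.13105917 0.16908869]
[0.03, -0.0569, 0.0982, 0.0001, -0.0, 0.0002] mm 59 deg 0
```

Request:
play_rows(deltas=[[0.03,-0.057,0.0,0,0,0,1],[0.03,-0.057,0.1,0,0,0,1],[0.03,-0.057,0.1,0,0,0,1],[0.03,-0.057,0.1,0,0,0,1],[0.03,-0.057,0.1,0,0,0,1]])

```text
clock: 6.9
position: [0.6254, 0.1572, 0.1207]
tool_rot: [-3.141, -0.002, -0.0]
force: [0.9, 0.3, -2.5]
grip_width: 0.0109
finger_force: 59.9
```

```bash
python3 -c "
from h import *
c,im=snap('wrist','w5')
s=observe();print(s['finger_force'],s['position'],s['tool_rot'],s['grip_width'])
go((.625,.1595,.078,0))"
```

```text
59.91162639664253 [0.62551373 0.15729726 0.12083532] [-3.14099665e+00 -2.35927349e-03 -4.09734509e-04] 0.011180934762457686
[-0.0012, -0.0044, 0.0857, -0.0003, -0.0011, -0.0002] mm 43 deg 0
```

View pics/w5.png

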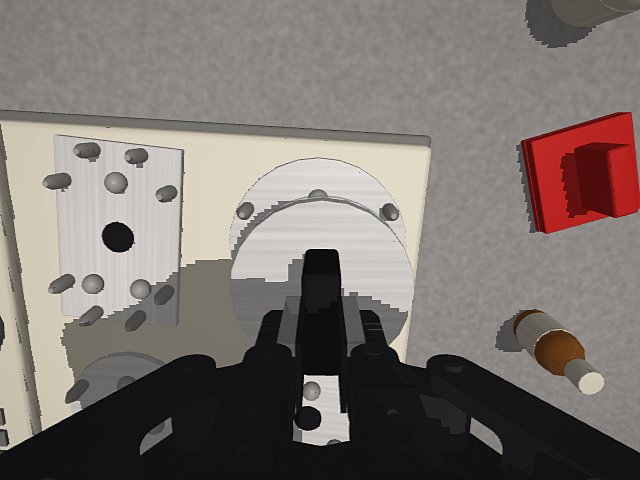

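Held mirror is level at about (321,285); the mount plate sits behind it, posts at (245,211) and (391,212), so I need about 2.4 mm more toward +y.

Request:
play_rows(deltas=[[-0.001,-0.005,0.02,0,0,0,1],[-0.001,-0.005,0.06,0,0,0,1],[-0.001,-0.005,0.085,0,0,0,1],[-0.001,-0.005,0.088,0,0,0,1],[-0.001,-0.005,0.091,0,0,0,1],[-0.001,-0.005,0.093,0,0,0,1],[-0.001,-0.005,0.094,0,0,0,1],[-0.001,-0.005,0.094,0,0,0,1]])

```text
clock: 7.75
position: [0.6243, 0.1602, 0.0735]
tool_rot: [-3.141, -0.001, 0.0]
force: [-7.3, -2.9, 18.2]
grip_width: 0.0113
finger_force: 62.5
```

Request:
play_rows(deltas=[[0,0,-0.002,0,0,0,0.9],[0,0,-0.004,0,0,0,0.5],[0,0,-0.004,0,0,0,0.4],[0,0,-0.004,0,0,0,0.4],[0,0,-0.05,0,0,0,0.4],[0,0,-0.15,0,0,0,0.3],[0,0,-0.2,0,0,0,0],[0,0,-0.25,0,0,0,0],[0,0,-0.25,0,0,0,0],[0,0,-0.25,0,0,0,0]])

```text
clock: 8.75
position: [0.6242, 0.1603, 0.197]
tool_rot: [-3.141, -0.001, 0.001]
force: [-0.2, -0.1, -1.3]
grip_width: 0.0849
finger_force: 0.0
```

```bash
python3 -c "
from h import *
c,im=snap('wrist','w6')
s=observe();print(s['position'],s['tool_rot'],s['grip_width'])
p=proj(c,[.624,.16,.09])[0]; print(p); print(fitbar('w6',p,.054,win=70))
cv2.imwrite('pics/w6z.png',cv2.resize(im[100:400,170:470],(600,600)))
go((.5834,-.1588,.17,.312))"
```

```text
[0.62384184 0.16016316 0.19622631] [3.14141856e+00 5.95926700e-04 6.58541151e-04] 0.08555815412260347
[322.7854987  233.16277975]
[np.float64(0.6232), np.float64(0.1607), np.float64(-0.006), np.float64(0.908)]
[-0.0813, 0.6379, 0.0526, 0.0, 0.0003, -0.1487] mm 323 deg 18
```

View pics/w6z.png

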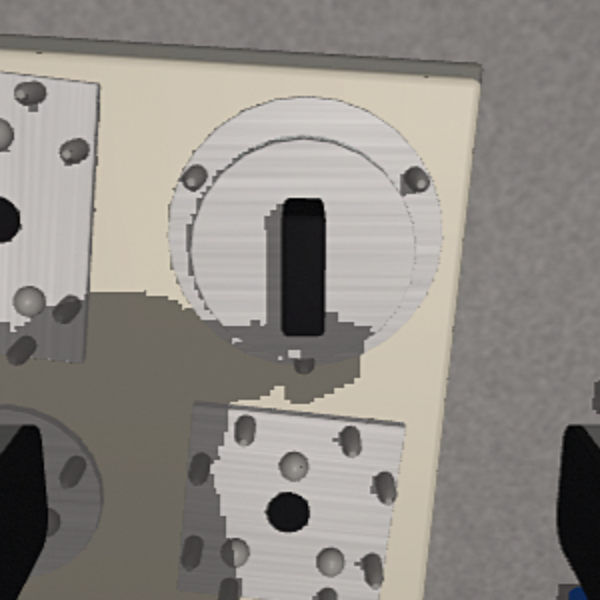

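The large round sits centred between its three posts, level. Next is the square.

Request:
play_rows(deltas=[[-0.081,0.638,0.05,0,0,-0.149,0],[-0.081,0.638,0.05,0,0,-0.149,0],[-0.081,0.638,0.05,0,0,-0.149,0],[-0.081,0.638,0.05,0,0,-0.149,0],[-0.081,0.638,0.13,0,0,-0.149,0],[-0.081,0.638,0.13,0,0,-0.149,0],[-0.081,0.638,0.13,0,0,-0.149,0],[-0.081,0.638,0.13,0,0,-0.149,0],[-0.081,0.638,0.13,0,0,-0.149,0],[-0.081,0.638,0.13,0,0,-0.149,0]])

```text
clock: 9.8
position: [0.584, -0.1575, 0.1316]
tool_rot: [-3.141, 0.0, 0.314]
force: [-0.2, 0.7, 0.2]
grip_width: 0.0858
finger_force: 0.0
```

Request:
play_rows(deltas=[[0,0,0,0,0,0,0],[0,0,0,0,0,0,0]])

```text
clock: 10.0
position: [0.5841, -0.1578, 0.132]
tool_rot: [-3.142, -0.0, 0.314]
force: [-0.6, -0.4, 0.2]
grip_width: 0.0855
finger_force: 0.0
```

```bash
cat >> h.py <<'E'
def look(name,x,y,zu,dz=.0215,win=70,up=0):
    c,im=snap('wrist',name); s=observe(); print(s['position'].round(4),s['tool_rot'].round(3),s['grip_width'].round(4))
    p=proj(c,[x,y,zu+.03])[0]; r=fitbar(name,p,zu,win=win); print([float(v) for v in r]); go((r[0],r[1],zu+dz,r[2])); return r
E
python3 -c "
from h import *
look('w7',.5834,-.1588,.005)"
```

```text
Traceback (most recent call last):
  File "h.py", line 45, in look
    c,im=snap('wrist',name); s=observe(); print(s['position'].round(4),s['tool_rot'].round(3),s['grip_width'].round(4))
                                                                                              ^^^^^^^^^^^^^^^^^^^^^
AttributeError: 'float' object has no attribute 'round'
```

```bash
sed -i "s/s\['grip_width'\].round(4)/round(s['grip_width'],4)/" h.py
python3 -c "
from h import *
look('w7',.5834,-.1588,.005)"
```

```text
[ 0.584  -0.1582  0.132 ] [ 3.142 -0.     0.314] 0.0855
[0.5836, -0.1577, 0.317, 0.868]
[-0.0005, -0.0013, 0.211, 0.0, -0.0001, -0.0016] mm 105 deg 0
```

Request:
play_rows(deltas=[[0,-0.001,0.1,0,0,-0.002,0],[0,-0.001,0.21,0,0,-0.002,0],[0,-0.001,0.21,0,0,-0.002,0],[0,-0.001,0.21,0,0,-0.002,0.4],[0,-0.001,0.21,0,0,-0.002,1],[0,-0.001,0.21,0,0,-0.002,1],[0,-0.001,0.21,0,0,-0.002,1],[0,-0.001,0.21,0,0,-0.002,1],[0,-0.001,0.21,0,0,-0.002,1],[0,-0.001,0.21,0,0,-0.002,1]])

```text
clock: 11.1
position: [0.5843, -0.1584, 0.028]
tool_rot: [3.141, -0.001, 0.317]
force: [-2.8, 1.0, 11.2]
grip_width: 0.0088
finger_force: 58.7
```

Request:
play_rows(deltas=[[0,0,-0.1,0,0,0,1],[0,0,-0.2,0,0,0,1],[0,0,-0.287,0,0,0,1],[0.01,-0.1,-0.287,0,0,0.05,1],[0.02,-0.2,-0.287,0,0,0.1,1],[0.03,-0.3,-0.287,0,0,0.15,1],[0.04,-0.4,-0.287,0,0,0.2,1],[0.05,-0.5,-0.287,0,0,0.209,1],[0.062,-0.6,-0.287,0,0,0.209,1],[0.062,-0.663,-0.287,0,0,0.209,1]])

```text
clock: 12.1
position: [0.5089, 0.1701, 0.1708]
tool_rot: [-3.14, -0.0, -0.118]
force: [1.1, 0.1, -0.1]
grip_width: 0.0
finger_force: 0.0
```

Request:
play_rows(deltas=[[0,0,0.08,0,0,0,1],[0,0,0.1,0,0,0,1],[0,0,0.1,0,0,0,1],[0,0,0.1,0,0,0,1]])

```text
clock: 12.5
position: [0.5104, 0.1656, 0.1212]
tool_rot: [3.142, -0.0, -0.122]
force: [-0.0, -0.1, 0.2]
grip_width: 0.0003
finger_force: 0.0
```

```bash
python3 -c "
from h import *
c,im=snap('wrist','w8')
s=observe();print(s['position'],s['tool_rot'],s['grip_width'],s['finger_force'])
go((.5095,.167,.08,-.12))"
```

```text
[0.510622   0.16570695 0.12149079] [-3.14115030e+00 -1.09695763e-03 -1.22330129e-01] 1.3733940713620564e-05 0.0
[-0.0026, -0.0023, 0.083, -0.0002, -0.0005, -0.0011] mm 42 deg 0
```

View pics/w8.png

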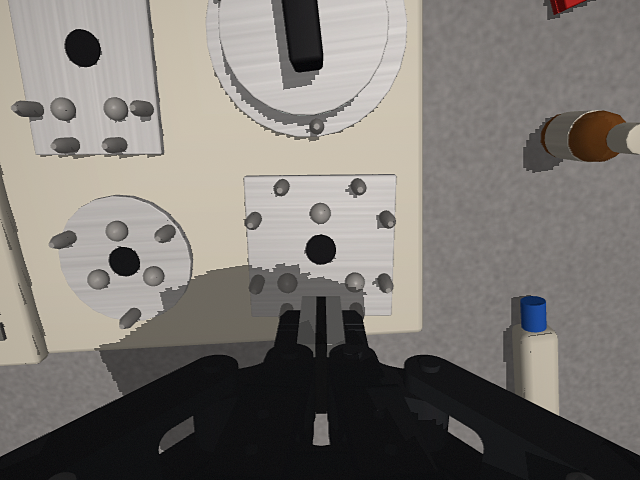

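The fingers came up empty and the square is not in the grip; its mount at (320,250) is still bare. I'll go back and look for the mirror.

```bash
python3 -c "
from h import *
go((.575,-.235,.24,0))"
```

```text
[0.2258, 0.7796, -0.2371, -0.0002, -0.0005, -0.0584] mm 423 deg 7
```

Request:
play_rows(deltas=[[0,0,-0.1,0,0,0,0],[0.226,0.78,-0.237,0,0,-0.058,0],[0.226,0.78,-0.237,0,0,-0.058,0],[0.226,0.78,-0.237,0,0,-0.058,0],[0.226,0.78,-0.237,0,0,-0.058,0],[0.226,0.78,-0.237,0,0,-0.058,0],[0.226,0.78,-0.237,0,0,-0.058,0],[0.226,0.78,-0.237,0,0,-0.058,0],[0.226,0.78,-0.237,0,0,-0.058,0],[0.226,0.78,-0.237,0,0,-0.058,0]])

```text
clock: 13.55
position: [0.5745, -0.2415, 0.241]
tool_rot: [3.139, -0.002, -0.006]
force: [-0.6, 0.1, 0.1]
grip_width: 0.0857
finger_force: 0.0
```

Request:
play_rows(deltas=[[0.006,0.02,0,0,0,0,0],[0.006,0.02,0,0,0,0,0],[0.006,0.02,0,0,0,0,0],[0.006,0.02,0,0,0,0,0]])

```text
clock: 13.95
position: [0.5781, -0.2429, 0.2389]
tool_rot: [-3.141, -0.0, 0.002]
force: [-0.4, -0.3, -1.0]
grip_width: 0.0855
finger_force: 0.0
```

```bash
python3 -c "
from h import *
c,im=snap('wrist','w9'); t,it=snap('top','t9')
print(observe()['position'])
a=im[:400]; b=cv2.resize(it[180:380,80:540],(640,200*640//460)); 
cv2.imwrite('pics/c9.png',cv2.resize(np.vstack([a,b]),None,fx=.88,fy=.88,interpolation=cv2.INTER_AREA))
for n,p,q in [('sr',(366,177),(.6017,-.2713)),('ob',(396,310),(.4853,-.3009)),('sq',0,(.5836,-.1577))]:
  print(n,[float(v) for v in fitbar('w9',proj(c,[*q,.035])[0],.005)])"
```

```text
[ 0.57813091 -0.24330631  0.23891137]
sr [0.602, -0.2711, 0.85, 0.814]
ob [0.4846, -0.3012, 0.245, 0.859]
sq [0.5743, -0.1574, 0.3, 0.858]
```

View pics/c9.png

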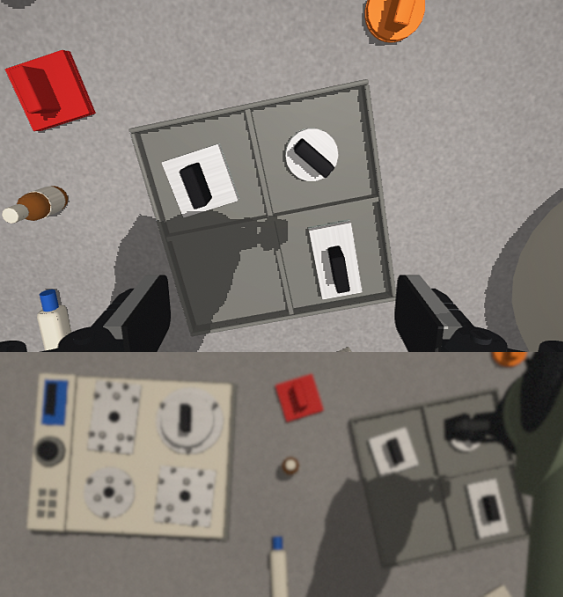

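The square is still in its tray compartment, shifted 9 mm to (0.574,-0.157). I'll grip lower and harder.

```bash
python3 -c "
from h import *
go((.5743,-.1574,.125,.3))"
```

```text
[-0.0073, -0.1718, 0.2279, -0.0001, -0.0, -0.1423] mm 143 deg 17
```

Request:
play_rows(deltas=[[-0.007,-0.172,0.228,0,0,-0.142,0],[-0.007,-0.172,0.228,0,0,-0.142,0],[-0.007,-0.172,0.228,0,0,-0.142,0],[-0.007,-0.172,0.228,0,0,-0.142,0],[-0.007,-0.172,0.228,0,0,-0.142,0],[-0.007,-0.172,0.228,0,0,-0.142,0],[-0.007,-0.172,0.228,0,0,-0.142,0]])

```text
clock: 14.75
position: [0.575, -0.1594, 0.1259]
tool_rot: [3.14, -0.001, 0.297]
force: [0.2, -0.6, 0.8]
grip_width: 0.0856
finger_force: 0.0
```

```bash
python3 -c "
from h import *
look('w10',.5743,-.1574,.005,dz=.0165)"
```

```text
[ 0.5749 -0.1593  0.1258] [ 3.141e+00 -1.000e-03  2.970e-01] 0.0855
[0.5746, -0.1563, 0.318, 0.89]
[0.001, -0.0062, 0.2085, 0.0005, -0.0006, -0.0101] mm 104 deg 1
```

Request:
play_rows(deltas=[[0.001,-0.006,0.1,0,0,-0.01,0],[0.001,-0.006,0.208,0,0,-0.01,0],[0.001,-0.006,0.208,0,0,-0.01,0],[0.001,-0.006,0.208,0,0,-0.01,0.4],[0.001,-0.006,0.208,0,0,-0.01,0.7],[0.001,-0.006,0.208,0,0,-0.01,1],[0.001,-0.006,0.208,0,0,-0.01,1],[0.001,-0.006,0.208,0,0,-0.01,1],[0.001,-0.006,0.208,0,0,-0.01,1],[0.001,-0.006,0.208,0,0,-0.01,1]], newtons=60)

```text
clock: 15.8
position: [0.5748, -0.156, 0.0217]
tool_rot: [3.14, -0.001, 0.319]
force: [0.8, -2.6, 9.1]
grip_width: 0.012
finger_force: 60.2
```

Request:
play_rows(deltas=[[0,0,-0.04,0,0,0,1],[0,0,-0.1,0,0,0,1],[0,0,-0.14,0,0,0,1],[0,0,-0.14,0,0,0,1]])

```text
clock: 16.2
position: [0.5753, -0.1557, 0.0934]
tool_rot: [3.14, -0.003, 0.319]
force: [0.4, 0.1, -2.8]
grip_width: 0.0117
finger_force: 59.0
```

Request:
play_rows(deltas=[[0,0,-0.1,0,0,0,1],[0.01,-0.08,-0.143,0,0,0.04,1],[0.02,-0.16,-0.143,0,0,0.08,1],[0.03,-0.24,-0.143,0,0,0.12,1],[0.04,-0.32,-0.143,0,0,0.16,1],[0.05,-0.4,-0.143,0,0,0.2,1],[0.06,-0.48,-0.143,0,0,0.21,1],[0.07,-0.56,-0.143,0,0,0.21,1],[0.078,-0.63,-0.143,0,0,0.21,1],[0.078,-0.654,-0.143,0,0,0.21,1]])

```text
clock: 17.2
position: [0.507, 0.1712, 0.1614]
tool_rot: [-3.141, 0.001, -0.116]
force: [-1.0, 0.4, -2.7]
grip_width: 0.0117
finger_force: 59.5
```

Request:
play_rows(deltas=[[0,0,0.06,0,0,0,1],[0,0,0.1,0,0,0,1],[0,0,0.1,0,0,0,1],[0,0,0.1,0,0,0,1]])

```text
clock: 17.6
position: [0.5084, 0.1669, 0.1123]
tool_rot: [3.141, 0.001, -0.121]
force: [0.1, 0.7, -1.4]
grip_width: 0.0118
finger_force: 59.5
```

```bash
python3 -c "
from h import *
c,im=snap('wrist','w11')
s=observe();print(s['position'],s['tool_rot'],s['grip_width'],s['finger_force'])
cv2.imwrite('pics/w11z.png',cv2.resize(im[150:400,170:470],(720,600)))
go((.5095,.167,.075,-.12),(.5095,.167,.0705,-.12))"
```

```text
[0.50888196 0.16708428 0.11287035] [-3.14148963e+00 -3.54800677e-04 -1.21389095e-01] 0.011863654206268759 59.51696276664734
[0.0012, 0.0, 0.0757, -0.0, -0.0002, -0.0007] mm 38 deg 0
[0.0012, 0.0, 0.0847, -0.0, -0.0002, -0.0007] mm 42 deg 0
```

View pics/w11z.png

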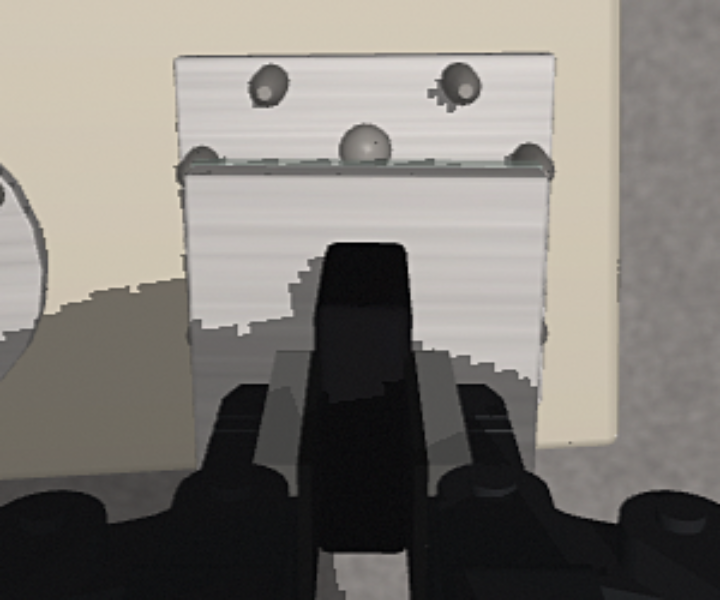

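The square is held level with its front edge on the mount's line: edge centre is 366 in the crop and the front ball is at 365. Lowering it now.

Request:
play_rows(deltas=[[0.001,0,0.03,0,0,0,1],[0.001,0,0.06,0,0,0,1],[0.001,0,0.07,0,0,0,1],[0.001,0,0.076,0,0,0,1],[0.001,0,0.08,0,0,0,1],[0.001,0,0.083,0,0,0,1],[0.001,0,0.085,0,0,0,1],[0.001,0,0.085,0,0,0,1]])

```text
clock: 18.45
position: [0.5095, 0.1672, 0.0704]
tool_rot: [-3.141, -0.001, -0.121]
force: [-0.3, -0.8, 4.1]
grip_width: 0.0118
finger_force: 60.4
```

```bash
python3 -c "
from h import *
s=observe();print(s['position'],s['force'],s['grip_width'],off('w11',(322,223),.110,[.50888,.16708],-.1214))"
```

```text
[0.50947108 0.16724924 0.0703828 ] [-0.34538538 -0.83494943  4.10197237] 0.011849760870827189 [29.8 -0.4]
```

Request:
play_rows(deltas=[[0,0,0,0,0,0,0.9],[0,0,0,0,0,0,0.5],[0,0,0,0,0,0,0.4],[0,0,0,0,0,0,0.4],[0,0,-0.05,0,0,0,0.4],[0,0,-0.15,0,0,0,0.3],[0,0,-0.24,0,0,0,0],[0,0,-0.24,0,0,0,0],[0,0,-0.24,0,0,0,0]])

```text
clock: 19.35
position: [0.5093, 0.1674, 0.1906]
tool_rot: [-3.141, -0.002, -0.121]
force: [0.2, -0.0, 0.1]
grip_width: 0.0852
finger_force: 0.0
```

```bash
python3 -c "
from h import *
look('w12',.5095,.1675,.054)
go((.602,-.2711,.19,.85),(.602,-.2711,.125,.85))"
```

```text
[0.5088 0.1672 0.1895] [ 3.141  0.    -0.121] 0.0856
[0.5098, 0.1674, -0.109, 0.89]
[0.0021, -0.0007, 0.2281, 0.0, 0.0001, -0.0056] mm 114 deg 1
[0.2907, 0.8477, -0.0009, 0.0, 0.0001, -0.4635] mm 448 deg 56
[0.2907, 0.8477, 0.1291, 0.0, 0.0001, -0.4635] mm 453 deg 56
```

Request:
play_rows(deltas=[[0.291,0.848,0,0,0,-0.463,0],[0.291,0.848,0,0,0,-0.463,0],[0.291,0.848,0,0,0,-0.463,0],[0.291,0.848,0,0,0,-0.463,0],[0.291,0.848,0,0,0,-0.463,0],[0.291,0.848,0.05,0,0,-0.463,0],[0.291,0.848,0.1,0,0,-0.463,0],[0.291,0.848,0.129,0,0,-0.463,0],[0.291,0.848,0.129,0,0,-0.463,0],[0.291,0.848,0.129,0,0,-0.463,0]])

```text
clock: 20.4
position: [0.6008, -0.2744, 0.122]
tool_rot: [-3.139, 0.002, 0.847]
force: [-0.3, 0.6, -0.2]
grip_width: 0.0853
finger_force: 0.0
```

Request:
play_rows(deltas=[[0,0,0,0,0,0,0],[0,0,0,0,0,0,0],[0,0,0,0,0,0,0]])

```text
clock: 20.7
position: [0.6022, -0.2698, 0.1246]
tool_rot: [-3.14, -0.0, 0.85]
force: [0.1, 0.6, -0.2]
grip_width: 0.0854
finger_force: 0.0
```

```bash
python3 -c "
from h import *
look('w13',.602,-.2711,.005,dz=.0165)"
```

```text
[ 0.6024 -0.2698  0.1251] [-3.141 -0.     0.85 ] 0.0856
[0.6023, -0.2706, 0.873, 0.878]
[-0.0015, 0.0011, 0.2071, -0.0004, -0.0002, -0.0108] mm 104 deg 1
```

Request:
play_rows(deltas=[[-0.002,0.001,0.1,0,0,-0.011,0],[-0.002,0.001,0.207,0,0,-0.011,0],[-0.002,0.001,0.207,0,0,-0.011,0],[-0.002,0.001,0.207,0,0,-0.011,0.4],[-0.002,0.001,0.207,0,0,-0.011,0.7],[-0.002,0.001,0.207,0,0,-0.011,1],[-0.002,0.001,0.207,0,0,-0.011,1],[-0.002,0.001,0.207,0,0,-0.011,1],[-0.002,0.001,0.207,0,0,-0.011,1],[-0.002,0.001,0.207,0,0,-0.011,1]], newtons=60)

```text
clock: 21.75
position: [0.6022, -0.2722, 0.0229]
tool_rot: [3.141, -0.0, 0.872]
force: [-4.2, 2.8, 11.8]
grip_width: 0.0115
finger_force: 58.7
```

Request:
play_rows(deltas=[[0,0,-0.04,0,0,0,1],[0,0,-0.1,0,0,0,1],[0,0,-0.2,0,0,0,1],[0,0,-0.28,0,0,0,1],[0,0,-0.28,0,0,0,1]])

```text
clock: 22.25
position: [0.6045, -0.2733, 0.1679]
tool_rot: [3.134, -0.003, 0.872]
force: [0.7, -0.1, -2.6]
grip_width: 0.0115
finger_force: 59.4
```

```bash
python3 -c "
from h import *
s=observe();print(s['position'],s['grip_width'],s['finger_force'])
go((.516,.282,.165,0))"
```

```text
[ 0.60451208 -0.27329246  0.16786483] 0.011517373306134544 59.436389207839966
[0.736, -0.8504, 0.001, 0.003, -0.0029, 0.4161] mm 562 deg 50
```

Request:
play_rows(deltas=[[0.07,-0.075,0,0,0,0.05,1],[0.14,-0.15,0,0,0,0.1,1],[0.21,-0.225,0,0,0,0.15,1],[0.28,-0.3,0,0,0,0.2,1],[0.35,-0.375,0,0,0,0.25,1],[0.42,-0.45,0,0,0,0.3,1],[0.49,-0.53,0,0,0,0.35,1],[0.56,-0.62,0,0,0,0.416,1],[0.63,-0.71,0,0,0,0.416,1],[0.69,-0.8,0,0,0,0.416,1]])

```text
clock: 23.25
position: [0.5244, 0.2228, 0.1615]
tool_rot: [3.141, 0.0, 0.0]
force: [1.9, -0.1, -2.4]
grip_width: 0.0117
finger_force: 59.5
```

Request:
play_rows(deltas=[[0,0,0,0,0,0,1],[0,0,0,0,0,0,1],[0,0,0,0,0,0,1]])

```text
clock: 23.55
position: [0.5254, 0.2198, 0.1615]
tool_rot: [3.141, 0.0, -0.0]
force: [-0.1, -0.1, -2.0]
grip_width: 0.0115
finger_force: 59.6
```

```bash
python3 -c "
from h import *
s=observe();print(s['position'],s['tool_rot'],s['grip_width'],s['finger_force'])
go((.515,.282,.11,0))"
```

```text
[0.52543816 0.2197623  0.16151951] [ 3.14083708e+00  2.80142285e-04 -3.38726633e-04] 0.01152652678444756 59.55996215343475
[-0.0209, -0.1245, 0.103, 0.0004, 0.0001, -0.0002] mm 81 deg 0
```

Request:
play_rows(deltas=[[-0.021,-0.08,0,0,0,0,1],[-0.021,-0.125,0.03,0,0,0,1],[-0.021,-0.125,0.1,0,0,0,1],[-0.021,-0.125,0.103,0,0,0,1],[-0.021,-0.125,0.103,0,0,0,1],[-0.021,-0.125,0.103,0,0,0,1]])

```text
clock: 24.15
position: [0.5159, 0.2826, 0.1117]
tool_rot: [-3.141, -0.001, -0.001]
force: [1.2, -0.6, -1.6]
grip_width: 0.0118
finger_force: 59.7
```

```bash
python3 -c "
from h import *
c,im=snap('wrist','w14')
s=observe();print(s['position'],s['tool_rot'],s['grip_width'],s['finger_force'])
cv2.imwrite('pics/w14z.png',cv2.resize(im[150:400,170:470],(720,600)))
go((.515,.282,.0719,0))"
```

```text
[0.51580351 0.28282251 0.11180373] [-3.14080644e+00 -1.62791747e-03 -8.88748291e-04] 0.011597315760685518 59.654815793037415
[-0.0017, 0.0017, 0.0798, -0.0004, -0.0008, -0.0004] mm 40 deg 0
```

View pics/w14z.png

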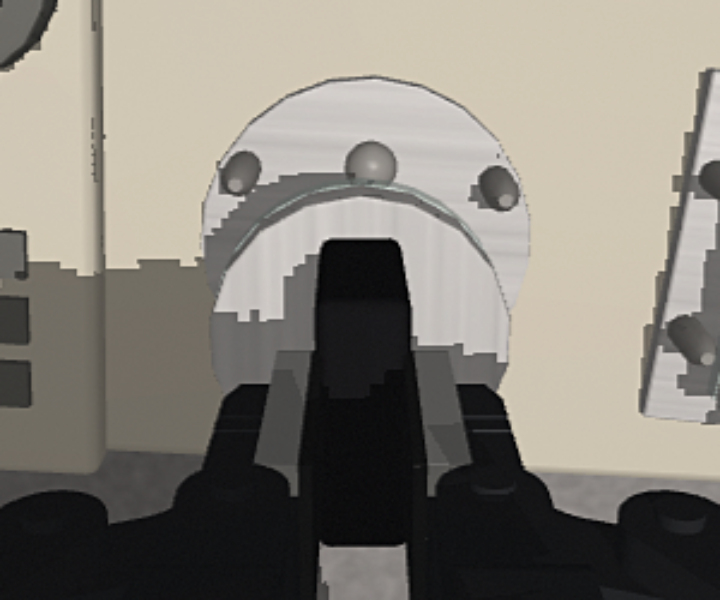

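Mirror front rim is at crop (362,193); the front ball at (370,162) lies slightly right of it, so I'll shift about 2 mm.

```bash
python3 -c "
from h import *
P=[.5158,.28282];z=lambda u,v:(170+u/2.4,150+v/2.4)
print('rim',off('w14',z(362,197),.108,P,-.0009),'sides',off('w14',z(211,330),.108,P,-.0009),off('w14',z(510,330),.108,P,-.0009))
print('ball',off('w14',z(371,163),.050,P,0),'posts',off('w14',z(235,185),.062,P,0),off('w14',z(504,200),.062,P,0),'plate front',off('w14',z(370,75),.046,P,0))
print(np.array([515.8-516.1,282.8-282.2]))
"
```

```text
rim [26.3 -0.8] sides [  2.3 -27.3] [ 2.2 25.2]
ball [19.8  1.3] posts [ 17.5 -28. ] [14.2 29.8] plate front [39.   1.1]
[-0.3  0.6]
```

Request:
play_rows(deltas=[[0.002,0.004,0.02,0,0,0,1],[0.002,0.004,0.05,0,0,0,1],[0.002,0.004,0.065,0,0,0,1],[0.002,0.004,0.07,0,0,0,1],[0.002,0.004,0.075,0,0,0,1],[0.002,0.004,0.078,0,0,0,1],[0.002,0.004,0.08,0,0,0,1],[0.002,0.004,0.08,0,0,0,1]])

```text
clock: 25.0
position: [0.5163, 0.2819, 0.0715]
tool_rot: [-3.141, -0.001, 0.001]
force: [-2.9, -0.9, 10.0]
grip_width: 0.0117
finger_force: 61.2
```

Contact is at the expected height with 10 N. Releasing.

Request:
play_rows(deltas=[[0,0,0,0,0,0,0.9],[0,0,0,0,0,0,0.5],[0,0,0,0,0,0,0.4],[0,0,0,0,0,0,0.4],[0,0,-0.05,0,0,0,0.4],[0,0,-0.15,0,0,0,0.3],[0,0,-0.24,0,0,0,0],[0,0,-0.24,0,0,0,0],[0,0,-0.24,0,0,0,0]])

```text
clock: 25.9
position: [0.5161, 0.2816, 0.1912]
tool_rot: [-3.141, -0.002, 0.001]
force: [-0.1, -0.4, -2.2]
grip_width: 0.0854
finger_force: 0.0
```

```bash
python3 -c "
from h import *
look('w15',.5163,.2819,.054)
go((.4846,-.3012,.19,.25),(.4846,-.3012,.125,.25))"
```

```text
[0.5155 0.2813 0.19  ] [3.141e+00 0.000e+00 1.000e-03] 0.0854
[0.5158, 0.2835, -0.009, 0.893]
[0.0006, -0.0044, 0.229, 0.0001, 0.0001, 0.0047] mm 115 deg 1
[-0.0627, 1.1649, 0.0002, 0.0001, 0.0001, -0.119] mm 583 deg 14
[-0.0627, 1.1649, 0.1302, 0.0001, 0.0001, -0.119] mm 587 deg 14
```

Request:
play_rows(deltas=[[-0.01,0.095,0,0,0,0,0],[-0.02,0.19,0,0,0,0,0],[-0.03,0.285,0,0,0,0,0],[-0.04,0.38,0,0,0,0,0],[-0.05,0.475,0,0,0,0,0],[-0.06,0.57,0,0,0,0,0],[-0.06,0.665,0,0,0,0,0],[-0.06,0.76,0,0,0,0,0],[-0.06,0.855,0,0,0,0,0],[-0.06,0.95,0,0,0,0,0]])

```text
clock: 26.95
position: [0.4851, -0.1953, 0.1891]
tool_rot: [-3.141, 0.002, 0.001]
force: [0.8, -0.2, 0.0]
grip_width: 0.0855
finger_force: 0.0
```

Request:
play_rows(deltas=[[-0.003,0.08,0.03,0,0,-0.06,0],[-0.003,0.16,0.08,0,0,-0.119,0],[-0.003,0.215,0.13,0,0,-0.119,0],[-0.003,0.215,0.13,0,0,-0.119,0],[-0.003,0.215,0.13,0,0,-0.119,0],[-0.003,0.215,0.13,0,0,-0.119,0],[-0.003,0.215,0.13,0,0,-0.119,0]])

```text
clock: 27.65
position: [0.4851, -0.3001, 0.1257]
tool_rot: [3.141, -0.001, 0.251]
force: [0.6, -0.3, 0.4]
grip_width: 0.0853
finger_force: 0.0
```

```bash
python3 -c "
from h import *
look('w16',.4846,-.3012,.005,dz=.0165)"
```

```text
[ 0.4852 -0.3003  0.1258] [ 3.141e+00 -1.000e-03  2.510e-01] 0.0847
[0.4844, -0.3011, 0.214, 0.895]
[-0.0021, 0.0012, 0.2087, 0.0001, -0.0004, 0.0178] mm 104 deg 2
```

Request:
play_rows(deltas=[[-0.002,0.001,0.1,0,0,0.018,0],[-0.002,0.001,0.208,0,0,0.018,0],[-0.002,0.001,0.208,0,0,0.018,0],[-0.002,0.001,0.208,0,0,0.018,0.4],[-0.002,0.001,0.208,0,0,0.018,0.7],[-0.002,0.001,0.208,0,0,0.018,1],[-0.002,0.001,0.208,0,0,0.018,1],[-0.002,0.001,0.208,0,0,0.018,1],[-0.002,0.001,0.208,0,0,0.018,1],[-0.002,0.001,0.208,0,0,0.018,1]], newtons=60)

```text
clock: 28.7
position: [0.4843, -0.3022, 0.0226]
tool_rot: [3.141, -0.001, 0.212]
force: [-2.2, 1.3, 15.5]
grip_width: 0.0118
finger_force: 58.8
```

Request:
play_rows(deltas=[[0,0,-0.04,0,0,0,1],[0,0,-0.1,0,0,0,1],[0,0,-0.2,0,0,0,1],[0,0,-0.28,0,0,0,1],[0,0,-0.28,0,0,0,1],[0,0,-0.28,0,0,0,1]])

```text
clock: 29.3
position: [0.484, -0.3018, 0.1619]
tool_rot: [3.141, -0.001, 0.212]
force: [0.4, 0.6, -3.1]
grip_width: 0.0114
finger_force: 59.5
```

```bash
python3 -c "
from h import *
s=observe();print(s['position'],s['tool_rot'],s['grip_width'],s['finger_force'])
go((.6,.13,.165,-.121),(.631,.275,.165,-.121))"
```

```text
[ 0.48396913 -0.30182386  0.16188618] [ 3.14079184e+00 -1.21008566e-03  2.12277144e-01] 0.011431440384417176 59.54687833786011
[0.4088, -0.7954, -0.0064, 0.0003, -0.0006, 0.1591] mm 447 deg 19
[0.5305, -1.0658, -0.0064, 0.0003, -0.0006, 0.1591] mm 595 deg 19
```

Request:
play_rows(deltas=[[0.041,-0.08,-0.006,0,0,0.02,1],[0.082,-0.16,-0.006,0,0,0.04,1],[0.123,-0.24,-0.006,0,0,0.06,1],[0.164,-0.32,-0.006,0,0,0.08,1],[0.205,-0.4,-0.006,0,0,0.1,1],[0.246,-0.48,-0.006,0,0,0.12,1],[0.287,-0.56,-0.006,0,0,0.14,1],[0.328,-0.64,-0.006,0,0,0.159,1],[0.369,-0.72,-0.006,0,0,0.159,1],[0.409,-0.795,-0.006,0,0,0.159,1]])

```text
clock: 30.3
position: [0.5992, 0.1319, 0.1624]
tool_rot: [3.141, 0.003, -0.12]
force: [0.6, -1.2, -1.8]
grip_width: 0.0117
finger_force: 59.6
```

Request:
play_rows(deltas=[[0.009,-0.09,0,0,0,0,1],[0.018,-0.18,0,0,0,0,1],[0.027,-0.27,0,0,0,0,1],[0.027,-0.295,0,0,0,0,1],[0.027,-0.295,0.05,0,0,0,1],[0.027,-0.295,0.1,0,0,0,1],[0.027,-0.295,0.11,0,0,0,1],[0.027,-0.295,0.11,0,0,0,1],[0.027,-0.295,0.11,0,0,0,1]])

```text
clock: 31.2
position: [0.6315, 0.2745, 0.1099]
tool_rot: [-3.141, -0.0, -0.121]
force: [-0.6, 0.4, -1.8]
grip_width: 0.012
finger_force: 59.6
```

```bash
python3 -c "
from h import *
c,im=snap('wrist','w17')
s=observe();print(s['position'],s['tool_rot'],s['grip_width'],s['finger_force'])
cv2.imwrite('pics/w17z.png',cv2.resize(im[100:400,170:470],(600,600)))
go((.631,.275,.0716,-.121))"
```

```text
[0.6317119  0.27462768 0.11029786] [-3.14093614e+00 -1.01197833e-03 -1.21129476e-01] 0.011517974717846501 59.59514558315277
[-0.0016, -0.0005, 0.0774, -0.0003, -0.0005, -0.0001] mm 39 deg 0
```

View pics/w17z.png

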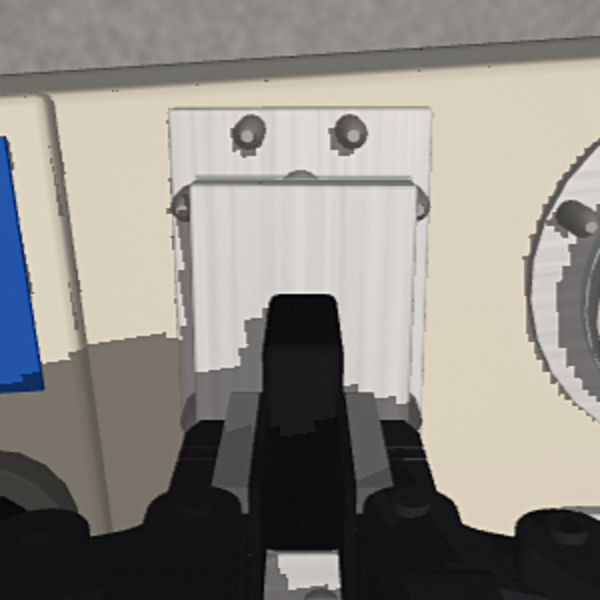

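The oblong is held square to its mount: mirror edge centre is 302 in the crop, and the plate and posts are at 300 and 301. Lowering.

Request:
play_rows(deltas=[[-0.002,-0.001,0.02,0,0,0,1],[-0.002,-0.001,0.05,0,0,0,1],[-0.002,-0.001,0.063,0,0,0,1],[-0.002,-0.001,0.068,0,0,0,1],[-0.002,-0.001,0.073,0,0,0,1],[-0.002,-0.001,0.076,0,0,0,1],[-0.002,-0.001,0.078,0,0,0,1],[-0.002,-0.001,0.078,0,0,0,1]])

```text
clock: 32.05
position: [0.6306, 0.2754, 0.0713]
tool_rot: [-3.141, -0.001, -0.121]
force: [-3.5, -1.0, 7.6]
grip_width: 0.0118
finger_force: 60.7
```

Request:
play_rows(deltas=[[0,0,0,0,0,0,0.9],[0,0,0,0,0,0,0.5],[0,0,0,0,0,0,0.4],[0,0,0,0,0,0,0.4],[0,0,-0.05,0,0,0,0.4],[0,0,-0.15,0,0,0,0.3],[0,0,-0.25,0,0,0,0],[-0.05,0.08,-0.3,0,0,-0.05,0],[-0.05,0.08,-0.3,0,0,-0.05,0],[-0.05,0.08,-0.3,0,0,-0.05,0]])

```text
clock: 33.05
position: [0.6008, 0.2378, 0.2215]
tool_rot: [-3.141, -0.002, -0.018]
force: [-0.2, 0.6, -0.4]
grip_width: 0.0856
finger_force: 0.0
```

Request:
play_rows(deltas=[[0,0.02,0,0,0,0,1],[0,0.02,0,0,0,0,1],[0,0.02,0,0,0,0,1],[0,0.02,0,0,0,0,1],[0,0.02,0,0,0,0,1],[0,0.02,0,0,0,0,1]])

```text
clock: 33.65
position: [0.6004, 0.2288, 0.2201]
tool_rot: [3.142, 0.0, -0.016]
force: [0.6, 0.7, -0.2]
grip_width: 0.0002
finger_force: 0.0
```

```bash
python3 -c "
from h import *
c,im=snap('wrist','w18')
s=observe();print(s['position'],s['tool_rot'],s['grip_width'])
for n,q in dict(ob=(.631,.275),lr=(.624,.160),sr=(.516,.282),sq=(.5095,.1675)).items():
  p=proj(c,[*q,.084])[0]
  print(n,p.round(),[[zu]+[float(v) for v in fitbar('w18',p,zu)] for zu in (.054,.064)])
go((.5762,.3757,.12,0))"
```

```text
[0.60043917 0.22870543 0.22019387] [ 3.14156373e+00  1.05486295e-04 -1.58992390e-02] 0.00011149675654509808
ob [255. 181.] [[0.054, 0.6317, 0.2759, -0.132, 0.884], [0.064, 0.6328, 0.2747, -0.181, 0.827]]
lr [419. 189.] [[0.054, 0.624, 0.1616, 0.015, 0.871], [0.064, 0.6241, 0.164, 0.01, 0.817]]
sr [255. 331.] [[0.054, 0.5106, 0.2747, 0.837, 0.576], [0.064, 0.5155, 0.2729, 0.805, 0.59]]
sq [403. 336.] [[0.054, 0.5078, 0.1674, -0.042, 0.599], [0.064, 0.5121, 0.1694, -0.021, 0.589]]
[-0.0531, -0.2932, 0.2004, 0.0, 0.0001, -0.0076] mm 180 deg 1
```

View pics/w18.png

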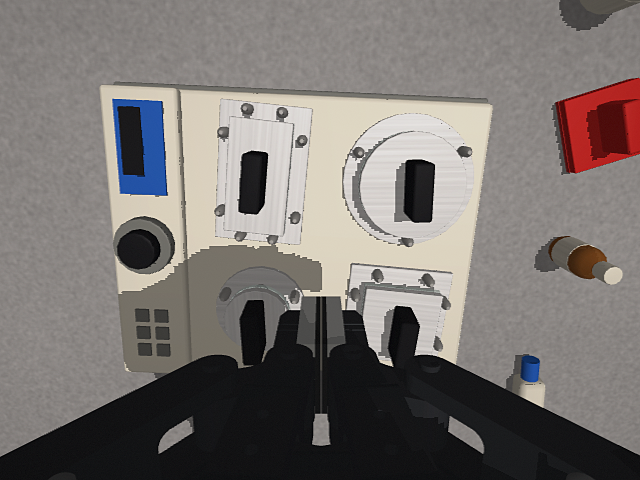

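All four mirrors are seated between their posts; the button is at (137,249). I'll triangulate it and press.

```bash
python3 -c "
from h import *
L=[(cal('w2'),(126,252)),(cal('w18'),(138,249)),(get_calibration('top'),(120,261)),(get_calibration('scene'),(445,332))]
A=np.zeros((3,3));b=np.zeros(3)
for c,p in L:
    d=ray(c,[p],0)[0]-c['xyz'];d/=np.linalg.norm(d);M=np.eye(3)-np.outer(d,d);A+=M;b+=M@np.array(c['xyz'])
P=np.linalg.solve(A,b);print(P)
for c,p in L: print((proj(c,P)[0]-p).round(1))
go((*P[:2],.1,0),(*P[:2],.08,0))"
```

```text
[0.57848401 0.3701717  0.06692638]
[ 1.8 -0.3]
[ 1.3 -0.5]
[-1.5  0.2]
[-0.1 -0.2]
[-0.0484, -0.2822, 0.2404, 0.0, 0.0001, -0.0076] mm 187 deg 1
[-0.0484, -0.2822, 0.2804, 0.0, 0.0001, -0.0076] mm 200 deg 1
```

Request:
play_rows(deltas=[[-0.048,-0.1,0.05,0,0,-0.008,1],[-0.048,-0.2,0.1,0,0,-0.008,1],[-0.048,-0.283,0.15,0,0,-0.008,1],[-0.048,-0.283,0.22,0,0,-0.008,1],[-0.048,-0.283,0.26,0,0,-0.008,1],[-0.048,-0.283,0.27,0,0,-0.008,1],[-0.048,-0.283,0.28,0,0,-0.008,1],[-0.048,-0.283,0.28,0,0,-0.008,1]])

```text
clock: 34.5
position: [0.5794, 0.3701, 0.0812]
tool_rot: [-3.141, -0.001, -0.0]
force: [0.3, -0.2, 0.8]
grip_width: -0.0003
finger_force: 0.0
```

Request:
play_rows(deltas=[[0,0,0.01,0,0,0,1],[0,0,0.02,0,0,0,1],[0,0,0.026,0,0,0,1],[0,0,0.03,0,0,0,1],[0,0,0.03,0,0,0,1]])

```text
clock: 35.0
position: [0.5786, 0.3703, 0.065]
tool_rot: [3.141, 0.0, 0.001]
force: [-0.3, -0.5, -0.3]
grip_width: 0.0001
finger_force: 0.0
```

Request:
play_rows(deltas=[[0,0,0.006,0,0,0,1],[0,0,0.01,0,0,0,1],[0,0,0.01,0,0,0,1]])

```text
clock: 35.3
position: [0.5786, 0.3703, 0.06]
tool_rot: [3.141, 0.0, 0.001]
force: [-0.9, -0.1, -1.0]
grip_width: 0.0002
finger_force: 0.0
```

Request:
play_rows(deltas=[[0,0,0.006,0,0,0,1],[0,0,0.01,0,0,0,1],[0,0,0.01,0,0,0,1]])

```text
clock: 35.6
position: [0.5785, 0.3703, 0.0549]
tool_rot: [3.141, 0.0, 0.001]
force: [-0.2, 0.6, 0.2]
grip_width: 0.0001
finger_force: 0.0
```

Request:
play_rows(deltas=[[0,0,0.003,0,0,0,1],[0,0,0.004,0,0,0,1],[0,0,0.004,0,0,0,1]])

```text
clock: 35.9
position: [0.5787, 0.3704, 0.0533]
tool_rot: [3.142, 0.0, 0.001]
force: [-1.6, -0.3, 0.1]
grip_width: 0.0001
finger_force: 0.0
```

```bash
python3 -c "
from h import *
s=observe();print(s['position'],s['force'],s['moment'],s['joint_efforts'])
c,im=snap('scene','s1'); t,it=snap('top','t1')
for n in ('w2','w18'):
    c=cal(n); im=cv2.imread(f'pics/{n}.png').max(2); u0,v0=(126,252) if n=='w2' else (137,249)
    w=(im[v0-30:v0+30,u0-30:u0+30]<45).astype(np.uint8); k,l,st,ce=cv2.connectedComponentsWithStats(w)
    i=l[30,30]; print(n,st[i],ce[i]+[u0-30,v0-30], ray(c,[ce[i]+[u0-30,v0-30]],.06).round(4))
c=get_calibration('scene'); im=cv2.imread('pics/scene0.png').max(2); w=(im[302:362,415:475]<45).astype(np.uint8);k,l,st,ce=cv2.connectedComponentsWithStats(w)
i=l[30,30]; p=ce[i]+[415,302]; print('scene',st[i],p,[ray(c,[p],z).round(4).tolist() for z in(.055,.06,.065)])
"
```

```text
[0.57871311 0.37041536 0.05326063] [-1.59544546 -0.28838817  0.07488066] [0.0365235  0.01535819 0.04469576] [ 2.50520592e-03 -1.10737188e+02  5.25433883e+00 -3.16429961e+01
  1.53020635e-02 -3.44435591e-02  3.36620833e-04]
w2 [   9   10   44   41 1329] [126.83671934 252.03160271] [[0.5762 0.3742 0.06  ]]
w18 [  10   10   43   40 1316] [138.39513678 248.7674772 ] [[0.5763 0.374  0.06  ]]
scene [ 22  23  16  13 179] [444.39664804 331.20111732] [[[0.568, 0.3597, 0.055]], [[0.5722, 0.3634, 0.06]], [[0.5765, 0.3671, 0.065]]]
```

Request:
play_rows(deltas=[[0,0,0.003,0,0,0,1],[0,0,0.006,0,0,0,1],[0,0,0.006,0,0,0,1]])

```text
clock: 36.3
position: [0.5788, 0.3705, 0.0502]
tool_rot: [-3.141, -0.0, 0.001]
force: [0.0, 0.6, 1.8]
grip_width: 0.0003
finger_force: 1.0
```

```bash
python3 -c "
from h import *
a=cv2.imread('pics/scene0.png').astype(int);b=cv2.imread('pics/s1.png').astype(int);c=cal('s1')
print('TCP px',proj(c,[[.5787,.3704,.0533],[.5787,.3704,.09],[.5787,.3704,.13]]).round(),'cap',proj(c,[[.578,.371,z] for z in(.052,.06,.067)]).round())
d=(abs(a-b).max(2)>25)
for v in range(300,352,3): print(v,''.join('#' if d[v,u] else ('k' if b[v,u].max()<45 else '.') for u in range(415,480)))
"
```

```text
TCP px [[444. 337.]
 [446. 322.]
 [449. 305.]] cap [[444. 338.]
 [445. 335.]
 [445. 332.]]
300 .........####...#################################..#########.....
303 .........#######...kkkkkk######################..################
306 ..........##.....####.#######################...#################
309 ..............##################################################.
312 ........................###################################......
315 ........................############################...........##
318 .......................######################................####
321 .......................#################.................########
324 #.......................##..##.########................##########
327 .......................k##k####kkkkk###..........################
330 ......................kkkkk#####kkkkkk###################..######
333 ......................kkkkkkkkkkkkkkkk###########################
336 .........................kkkkkkkkkkkk.##########################.
339 .................................######...################.......
342 ..........................................#########..............
345 ....................................#.#######..........#.........
348 ...kk................................#...........................
351 kkkkkkkk.........................................................
```

Request:
play_rows(deltas=[[0,0,0.003,0,0,0,1],[0,0,0.004,0,0,0,1],[0,0,0.004,0,0,0,1]])

```text
clock: 36.6
position: [0.5788, 0.3705, 0.0483]
tool_rot: [-3.141, -0.0, 0.001]
force: [-0.3, 0.4, 2.4]
grip_width: 0.0003
finger_force: 1.4
```

Force rises softly like a spring; continuing down.

Request:
play_rows(deltas=[[0,0,0.003,0,0,0,1],[0,0,0.004,0,0,0,1],[0,0,0.004,0,0,0,1]])

```text
clock: 36.9
position: [0.5788, 0.3705, 0.0463]
tool_rot: [-3.141, -0.0, 0.001]
force: [0.6, 0.9, 3.6]
grip_width: -0.0001
finger_force: 1.8
```

Request:
play_rows(deltas=[[0,0,0.003,0,0,0,1],[0,0,0.004,0,0,0,1],[0,0,0.004,0,0,0,1]])

```text
clock: 37.2
position: [0.5788, 0.3705, 0.0443]
tool_rot: [-3.141, -0.0, 0.001]
force: [0.6, 0.1, 4.4]
grip_width: -0.0001
finger_force: 2.3
```

Request:
play_rows(deltas=[[0,0,0.003,0,0,0,1],[0,0,0.004,0,0,0,1],[0,0,0.004,0,0,0,1]])

```text
clock: 37.5
position: [0.5789, 0.3706, 0.0434]
tool_rot: [-3.141, -0.0, 0.001]
force: [-3.8, -2.2, 18.1]
grip_width: -0.0002
finger_force: 9.3
```

Request:
play_rows(deltas=[[0,0,0.002,0,0,0,1],[0,0,0.003,0,0,0,1],[0,0,0.003,0,0,0,1]])

```text
clock: 37.8
position: [0.579, 0.3707, 0.0431]
tool_rot: [-3.141, -0.001, 0.0]
force: [-9.8, -6.5, 35.7]
grip_width: 0.0001
finger_force: 17.6
```

The button bottomed out at 36 N. Backing off and checking the mirrors.

Request:
play_rows(deltas=[[0,0,-0.02,0,0,0,1],[0,0,-0.06,0,0,0,1],[0,0,-0.12,0,0,0,1],[0,0,-0.2,0,0,0,1],[0,0,-0.28,0,0,0,0.5],[0.03,0.1,-0.353,0,0,0,0],[0.053,0.2,-0.353,0,0,0,0],[0.053,0.3,-0.353,0,0,0,0],[0.053,0.301,-0.353,0,0,0,0],[0.053,0.301,-0.353,0,0,0,0]])

```text
clock: 38.8
position: [0.6056, 0.2169, 0.2174]
tool_rot: [3.141, 0.0, -0.003]
force: [0.2, -0.0, 0.6]
grip_width: 0.0848
finger_force: 0.0
```

Request:
play_rows(deltas=[[0,0,0,0,0,0,0],[0,0,0,0,0,0,0]])

```text
clock: 39.0
position: [0.6048, 0.2217, 0.2169]
tool_rot: [-3.141, 0.001, 0.003]
force: [-0.1, -0.4, 0.1]
grip_width: 0.0855
finger_force: 0.0
```

```bash
cat > chk.py <<'E'
from h import *
import sys
c,im=snap('wrist',sys.argv[1])
s=observe();print(s['position'],s['tool_rot'],s['grip_width'])
Q=dict(ob=(.631,.275),lr=(.624,.160),sr=(.516,.282),sq=(.5095,.1675))
for n in sys.argv[2:]:
  p=proj(c,[*Q[n],.084])[0]; print(n,[[zu]+[float(v) for v in fitbar(sys.argv[1],p,zu)] for zu in (.054,)])
E
python3 chk.py w19 ob lr sr sq
python3 -c "
from h import *
c=cal('w19');im=cv2.imread('pics/w19.png').max(2);p=proj(c,[.578,.371,.062])[0];u0,v0=p.astype(int)
w=(im[v0-35:v0+35,u0-35:u0+35]<45).astype(np.uint8);k,l,st,ce=cv2.connectedComponentsWithStats(w);i=l[35,35];print('btn',st[i],ray(c,[ce[i]+[u0-35,v0-35]],.06))"
```

```text
[0.6048405  0.22157768 0.21690961] [-3.14127436e+00  6.70667623e-04  2.63609874e-03] 0.08503983949282941
ob [[0.054, 0.6314, 0.2761, -0.181, 0.885]]
lr [[0.054, 0.6209, 0.1547, -0.096, 0.881]]
sr [[0.054, 0.5158, 0.2828, -0.042, 0.896]]
sq [[0.054, 0.5083, 0.1683, -0.054, 0.886]]
btn [  12   17   43   41 1354] [[0.57615145 0.3742702  0.06      ]]
```

The large round reads about 6 mm off its earlier fit, perhaps a knock. I'll compare with the scene images.

```bash
python3 -c "
from h import *
snap('scene','s2');snap('top','t2')
c=cal('s2')
for n,q in dict(ob=(.631,.275),lr=(.624,.160),sr=(.516,.282),sq=(.5095,.1675)).items():
  p=proj(c,[*q,.084])[0]; u,v=p.astype(int)
  a,b=[cv2.imread(f'pics/{f}.png').astype(int)[v-18:v+18,u-18:u+18] for f in('s1','s2')]
  print(n,p.round(),'diff px',(abs(a-b).max(2)>30).sum(),*[[f]+[float(x) for x in fitbar(f,p,.054,win=18)] for f in('s1','s2')])
c=cal('t2')
for f in('t1','t2'):
  p=proj(c,[.624,.16,.1])[0]; print(f,[float(x) for x in fitbar(f,p,.054,win=16)])
p=proj(cal('w19'),[.621,.155,.09])[0]
for zu in (.050,.054,.058,.062,.066): print(zu,[float(x) for x in fitbar('w19',p,zu)])
"
```

```text
ob [391. 307.] diff px 173 ['s1', 0.6317, 0.2756, 0.217, 0.79] ['s2', 0.6327, 0.2756, 0.18, 0.783]
lr [358. 276.] diff px 288 ['s1', 0.6252, 0.1599, 0.349, 0.812] ['s2', 0.6224, 0.154, 0.252, 0.793]
sr [438. 288.] diff px 835 ['s1', 0.5216, 0.2982, -1.233, 0.457] ['s2', 0.5175, 0.2833, 0.239, 0.821]
sq [404. 260.] diff px 0 ['s1', 0.5091, 0.1676, 0.147, 0.798] ['s2', 0.5088, 0.1676, 0.128, 0.79]
t1 [0.6266, 0.1613, 0.265, 0.559]
t2 [0.6244, 0.1507, -0.181, 0.504]
0.05 [0.6203, 0.1541, -0.13, 0.897]
0.054 [0.6209, 0.1547, -0.096, 0.881]
0.058 [0.6227, 0.1564, -0.091, 0.872]
0.062 [0.6216, 0.1568, -0.091, 0.834]
0.066 [0.6241, 0.1579, -0.085, 0.823]
```

The large round was indeed knocked, at some time between 35.9 s and 39 s, perhaps before the press. I'll reseat it and press again.

Request:
play_rows(deltas=[[0.032,0.08,0.05,0,0,0.047,0],[0.032,0.134,0.1,0,0,0.047,0],[0.032,0.134,0.15,0,0,0.047,0],[0.032,0.134,0.15,0,0,0.047,0],[0.032,0.134,0.15,0,0,0.047,0],[0.032,0.134,0.15,0,0,0.047,0]])

```text
clock: 39.75
position: [0.622, 0.1542, 0.1437]
tool_rot: [-3.141, -0.002, -0.097]
force: [-0.9, 0.8, 0.0]
grip_width: 0.0855
finger_force: 0.0
```

```bash
cat >> h.py <<'E'
def fit6(name,px,q0,win=70,thr=45):
    """bar silhouette fit with tilt: q=(x,y,z cm, rotvec)"""
    c=cal(name); im=cv2.imread(f"pics/{name}.png").max(2); m=(im<thr).astype(np.uint8)
    u,v=map(int,px); w=np.zeros_like(m); s=np.s_[max(0,v-win):v+win,max(0,u-win):u+win]; w[s]=m[s]
    n,l,st,_=cv2.connectedComponentsWithStats(w); w=(l==1+np.argmax(st[1:,4])).astype(np.uint8)
    B=np.array([(a,b,h) for a in(-.02,.02) for b in(-.007,.007) for h in(.014,.048)])
    def cost(q):
        r=Ro.from_euler('xyz',[q[3],q[4],q[5]]).apply(B)+np.array(q[:3])/100
        g=np.zeros_like(w); cv2.fillPoly(g,[np.round(cv2.convexHull(proj(c,r).astype(np.float32))*256).astype(np.int32)],1,shift=8)
        return 1-(g&w).sum()/max(1,(g|w).sum())
    q0=np.array(q0,float); sx=np.vstack([q0]+[q0+d for d in np.diag([.4,.4,.4,.1,.1,.1])])
    b=minimize(cost,q0,method='Nelder-Mead',options=dict(initial_simplex=sx,maxiter=1500)); return b.x.round(3).tolist(),round(1-b.fun,3)
E
python3 -c "
from h import *
r=look('w20',.621,.155,.054,dz=.0185)
c=cal('w20');p=proj(c,[.621,.155,.084])[0]
for z in(5.4,6.0): print(fit6('w20',p,[r[0]*100,r[1]*100,z,0,0,r[2]]))
"
```

```text
[0.6219 0.154  0.1437] [-3.141e+00 -2.000e-03 -9.700e-02] 0.0854
[0.6222, 0.1544, -0.109, 0.904]
[0.0002, -0.0006, 0.1424, -0.0005, -0.0008, 0.0059] mm 71 deg 1
([62.22, 15.44, 5.4, 0.0, 0.0, -0.109], np.float64(0.904))
([62.199, 15.432, 5.894, -0.002, 0.045, -0.071], np.float64(0.861))
```

Request:
play_rows(deltas=[[0,-0.001,0.08,0,0,0.006,0],[0,-0.001,0.141,0,0,0.006,0],[0,-0.001,0.141,0,0,0.006,0],[0,-0.001,0.141,0,0,0.006,0.4],[0,-0.001,0.141,0,0,0.006,0.7],[0,-0.001,0.141,0,0,0.006,1],[0,-0.001,0.141,0,0,0.006,1],[0,-0.001,0.141,0,0,0.006,1],[0,-0.001,0.141,0,0,0.006,1]], newtons=60)

```text
clock: 40.7
position: [0.6219, 0.1536, 0.0726]
tool_rot: [-3.141, -0.001, -0.11]
force: [-0.9, 0.4, 6.5]
grip_width: 0.0114
finger_force: 58.6
```

Request:
play_rows(deltas=[[0,0,-0.02,0,0,0,1],[0,0,-0.05,0,0,0,1],[0,0,-0.08,0,0,0,1],[0,0,-0.08,0,0,0,1],[0,0,-0.08,0,0,0,1]])

```text
clock: 41.2
position: [0.6216, 0.1535, 0.1124]
tool_rot: [-3.141, -0.001, -0.11]
force: [0.2, 0.5, -2.7]
grip_width: 0.0115
finger_force: 59.0
```

```bash
python3 -c "
from h import *
snap('wrist','w21');s=observe();print(s['position'],s['tool_rot'],s['grip_width'],s['finger_force'],s['force'])
im=cv2.imread('pics/w21.png').max(2);print('rim col321:',[int(x) for x in im[180:260:2,300]])
go((.6243,.1600,.11,0),(.6243,.1600,.073,0))"
```

```text
[0.62122729 0.1534348  0.11175531] [-3.14156347e+00  1.58195989e-04 -1.10295223e-01] 0.011534777404816152 59.00848925113678 [ 0.02341488 -0.08204208 -3.34677576]
rim col321: [214, 219, 221, 159, 110, 131, 139, 144, 145, 119, 103, 102, 207, 200, 206, 212, 215, 208, 204, 203, 203, 203, 208, 206, 201, 200, 208, 218, 214, 211, 204, 205, 208, 208, 209, 204, 196, 212, 102, 134]
[0.0047, -0.0137, 0.0035, -0.0, 0.0001, -0.0527] mm 7 deg 6
[0.0047, -0.0137, 0.0775, -0.0, 0.0001, -0.0527] mm 39 deg 6
```

Request:
play_rows(deltas=[[0.005,-0.014,0.003,0,0,-0.053,1],[0.005,-0.014,0.003,0,0,-0.053,1],[0.005,-0.014,0.04,0,0,-0.053,1],[0.005,-0.014,0.06,0,0,-0.053,1],[0.005,-0.014,0.068,0,0,-0.053,1],[0.005,-0.014,0.073,0,0,-0.053,1],[0.005,-0.014,0.077,0,0,-0.053,1],[0.005,-0.014,0.08,0,0,-0.053,1],[0.005,-0.014,0.08,0,0,-0.053,1]])

```text
clock: 42.15
position: [0.6251, 0.1603, 0.0727]
tool_rot: [-3.141, -0.001, 0.0]
force: [-0.5, -1.5, 5.1]
grip_width: 0.0111
finger_force: 59.8
```

Request:
play_rows(deltas=[[0,0,0,0,0,0,0.9],[0,0,0,0,0,0,0.5],[0,0,0,0,0,0,0.4],[0,0,0,0,0,0,0.4],[0,0,-0.05,0,0,0,0.4],[0,0,-0.15,0,0,0,0.3],[0,0,-0.25,0,0,0,0],[-0.04,-0.12,-0.29,0,0,0,0],[-0.04,-0.12,-0.29,0,0,0,0],[-0.04,-0.12,-0.29,0,0,0,0]])

```text
clock: 43.15
position: [0.6038, 0.2235, 0.2177]
tool_rot: [-3.14, -0.001, 0.005]
force: [-0.3, 0.3, -0.7]
grip_width: 0.0854
finger_force: 0.0
```

Request:
play_rows(deltas=[[0,0,0,0,0,0,0],[0,0,0,0,0,0,0]])

```text
clock: 43.35
position: [0.6048, 0.2188, 0.2162]
tool_rot: [3.141, 0.001, -0.001]
force: [0.9, -0.5, -0.1]
grip_width: 0.0856
finger_force: 0.0
```

```bash
python3 chk.py w22 ob lr sr sq; python3 -c "
from h import *
go((.5788,.3705,.065,0))"
```

```text
[0.60483812 0.2188228  0.21619611] [ 3.14076695e+00  6.84696264e-04 -7.77506916e-04] 0.08540479958632309
ob [[0.054, 0.6302, 0.2763, -0.163, 0.878]]
lr [[0.054, 0.6245, 0.1615, 0.047, 0.882]]
sr [[0.054, 0.5164, 0.2828, -0.071, 0.886]]
sq [[0.054, 0.5086, 0.1679, -0.058, 0.892]]
[-0.0521, -0.3036, 0.3022, 0.0004, 0.0003, -0.0004] mm 216 deg 0
```

Request:
play_rows(deltas=[[-0.052,-0.1,0.05,0,0,0,1],[-0.052,-0.2,0.1,0,0,0,1],[-0.052,-0.303,0.15,0,0,0,1],[-0.052,-0.303,0.22,0,0,0,1],[-0.052,-0.303,0.27,0,0,0,1],[-0.052,-0.303,0.3,0,0,0,1],[-0.052,-0.303,0.32,0,0,0,1],[-0.052,-0.303,0.33,0,0,0,1],[-0.052,-0.303,0.335,0,0,0,1],[-0.052,-0.303,0.335,0,0,0,1]])

```text
clock: 44.4
position: [0.5793, 0.3713, 0.0503]
tool_rot: [-3.141, -0.001, -0.0]
force: [0.6, -1.4, 1.6]
grip_width: 0.0001
finger_force: 1.0
```

Request:
play_rows(deltas=[[0,0,0.004,0,0,0,1],[0,0,0.008,0,0,0,1],[0,0,0.011,0,0,0,1],[0,0,0.012,0,0,0,1],[0,0,0.012,0,0,0,1],[0,0,0.012,0,0,0,1]])

```text
clock: 45.0
position: [0.5791, 0.3717, 0.0437]
tool_rot: [-3.141, -0.001, 0.0]
force: [3.8, -0.6, 5.0]
grip_width: 0.0
finger_force: 2.6
```

Request:
play_rows(deltas=[[0,0,0.002,0,0,0,1],[0,0,0.003,0,0,0,1],[0,0,0.003,0,0,0,1],[0,0,0.003,0,0,0,1],[0,0,0.003,0,0,0,1]])

```text
clock: 45.5
position: [0.5792, 0.3718, 0.0433]
tool_rot: [-3.141, -0.001, 0.0]
force: [-1.8, -5.0, 21.8]
grip_width: -0.0002
finger_force: 10.9
```

Request:
play_rows(deltas=[[0,0,-0.01,0,0,0,1],[0,0,-0.04,0,0,0,1],[0,0,-0.12,0,0,0,1],[0,0,-0.2,0,0,0,1],[0,0,-0.28,0,0,0,0.5],[0.03,0.1,-0.353,0,0,0,0],[0.053,0.2,-0.353,0,0,0,0],[0.053,0.3,-0.353,0,0,0,0],[0.053,0.301,-0.353,0,0,0,0],[0.053,0.301,-0.353,0,0,0,0]])

```text
clock: 46.5
position: [0.6053, 0.2186, 0.2192]
tool_rot: [3.141, -0.0, -0.003]
force: [-0.4, 0.5, 0.7]
grip_width: 0.0847
finger_force: 0.0
```

Request:
play_rows(deltas=[[0,0,0,0,0,0,0],[0,0,0,0,0,0,0]])

```text
clock: 46.7
position: [0.6046, 0.223, 0.2182]
tool_rot: [-3.141, 0.001, 0.003]
force: [-0.1, 0.5, 0.2]
grip_width: 0.0851
finger_force: 0.0
```

```bash
python3 chk.py w23 ob lr sr sq; python3 -c "
from h import *
go((.5091,.1677,.19,-.1),(.5091,.1677,.0712,-.1))"
```

```text
[0.60458824 0.22285815 0.21809762] [-3.14117402e+00  6.30541179e-04  2.81023759e-03] 0.08524942946699543
ob [[0.054, 0.6307, 0.2759, -0.162, 0.877]]
lr [[0.054, 0.6243, 0.162, 0.05, 0.884]]
sr [[0.054, 0.515, 0.2833, -0.06, 0.883]]
sq [[0.054, 0.5081, 0.1679, -0.058, 0.89]]
[-0.1913, 0.1098, 0.0563, -0.0002, 0.0003, 0.0491] mm 114 deg 6
[-0.1911, 0.1099, 0.2939, -0.0002, 0.0003, 0.0491] mm 184 deg 6
```

Both presses are done and the mirrors are still seated, so I'm returning them, square first.

Request:
play_rows(deltas=[[-0.1,0.06,0.056,0,0,0.049,0],[-0.191,0.11,0.056,0,0,0.049,0],[-0.191,0.11,0.1,0,0,0.049,0],[-0.191,0.11,0.15,0,0,0.049,0],[-0.191,0.11,0.2,0,0,0.049,0],[-0.191,0.11,0.26,0,0,0.049,0],[-0.191,0.11,0.294,0,0,0.049,0],[-0.191,0.11,0.294,0,0,0.049,0],[-0.191,0.11,0.294,0,0,0.049,0],[-0.191,0.11,0.294,0,0,0.049,0]])

```text
clock: 47.75
position: [0.5102, 0.1667, 0.0723]
tool_rot: [-3.141, -0.001, -0.101]
force: [0.5, -0.3, -0.2]
grip_width: 0.0854
finger_force: 0.0
```

Request:
play_rows(deltas=[[0,0,0,0,0,0,0.4],[0,0,0,0,0,0,0.7],[0,0,0,0,0,0,1],[0,0,0,0,0,0,1],[0,0,0,0,0,0,1],[0,0,0,0,0,0,1],[0,0,-0.05,0,0,0,1],[0,0,-0.13,0,0,0,1],[0,0,-0.2,0,0,0,1],[0,0,-0.2,0,0,0,1]], newtons=60)

```text
clock: 48.75
position: [0.5115, 0.1667, 0.1752]
tool_rot: [-3.139, -0.005, -0.102]
force: [0.5, 1.3, -2.2]
grip_width: 0.0112
finger_force: 59.1
```

```bash
python3 -c "
from h import *
s=observe();print(s['position'],s['tool_rot'],s['grip_width'],s['finger_force'],s['force'])
go((.5836,-.158,.17,.2))"
```

```text
[0.5115484  0.1666738  0.17521163] [-3.13856655 -0.00520453 -0.10227134] 0.011172841198725057 59.14615988731384 [ 0.54078193  1.27911057 -2.23869118]
[0.2096, 0.6313, 0.0096, -0.0011, -0.0027, -0.1443] mm 333 deg 17
```

Request:
play_rows(deltas=[[0.03,0.09,0.01,0,0,-0.02,1],[0.06,0.18,0.01,0,0,-0.04,1],[0.09,0.27,0.01,0,0,-0.06,1],[0.12,0.36,0.01,0,0,-0.08,1],[0.15,0.45,0.01,0,0,-0.1,1],[0.18,0.54,0.01,0,0,-0.12,1],[0.21,0.63,0.01,0,0,-0.144,1],[0.21,0.631,0.01,0,0,-0.144,1],[0.21,0.631,0.01,0,0,-0.144,1]])

```text
clock: 49.65
position: [0.5813, -0.1596, 0.1651]
tool_rot: [-3.141, 0.001, 0.197]
force: [0.2, 1.1, -2.3]
grip_width: 0.0117
finger_force: 59.3
```

Request:
play_rows(deltas=[[0,0,0.08,0,0,0,1],[0,0,0.16,0,0,0,1],[0,0,0.24,0,0,0,1],[0,0,0.27,0,0,0,1],[0,0,0.28,0,0,0,1],[0,0,0.285,0,0,0,1],[0,0,0.285,0,0,0,1]])

```text
clock: 50.35
position: [0.5829, -0.1585, 0.0251]
tool_rot: [3.141, -0.002, 0.2]
force: [-0.5, -0.4, -2.5]
grip_width: 0.0117
finger_force: 59.3
```

Request:
play_rows(deltas=[[0,0,0.003,0,0,0,1],[0,0,0.005,0,0,0,1],[0,0,0.005,0,0,0,0.8],[0,0,0.003,0,0,0,0.4],[0,0,0.003,0,0,0,0.4],[0,0,0.0,0,0,0,0.4],[0,0,-0.1,0,0,0,0.3],[0,0,-0.2,0,0,0,0],[0,0,-0.3,0,0,0,0],[0,0,-0.3,0,0,0,0]])

```text
clock: 51.35
position: [0.5849, -0.1594, 0.1805]
tool_rot: [3.138, -0.009, 0.199]
force: [1.5, -0.4, -0.4]
grip_width: 0.0852
finger_force: 0.0
```

```bash
python3 -c "
from h import *
look('w24',.583,-.1585,.005)
go((.6243,.1605,.17,.03))"
```

```text
[ 0.5836 -0.1589  0.1773] [ 3.14  -0.005  0.199] 0.0852
[0.5819, -0.1578, 0.209, 0.869]
[-0.0045, -0.0035, 0.3015, 0.001, -0.0026, -0.0046] mm 151 deg 1
[0.2063, -0.6101, 0.0144, 0.0008, -0.0026, 0.0809] mm 322 deg 10
```

Request:
play_rows(deltas=[[0.03,-0.09,0.014,0,0,0.02,0],[0.06,-0.18,0.014,0,0,0.04,0],[0.09,-0.27,0.014,0,0,0.06,0],[0.12,-0.36,0.014,0,0,0.081,0],[0.15,-0.45,0.014,0,0,0.081,0],[0.18,-0.54,0.014,0,0,0.081,0],[0.206,-0.61,0.014,0,0,0.081,0],[0.206,-0.61,0.014,0,0,0.081,0],[0.206,-0.61,0.014,0,0,0.081,0],[0.206,-0.61,0.014,0,0,0.081,0]])

```text
clock: 52.4
position: [0.6222, 0.1595, 0.1662]
tool_rot: [3.141, 0.001, 0.029]
force: [0.4, -0.3, -0.5]
grip_width: 0.0855
finger_force: 0.0
```

```bash
python3 -c "
from h import *
look('w25',.6243,.1605,.054,dz=.018)"
```

```text
[0.6224 0.1594 0.1664] [3.141e+00 1.000e-03 2.800e-02] 0.0856
[0.6247, 0.1612, -0.024, 0.896]
[0.0049, -0.0037, 0.1889, 0.0003, 0.0003, 0.025] mm 94 deg 3
```

Request:
play_rows(deltas=[[0.005,-0.003,0.09,0,0,0.02,0],[0.005,-0.003,0.15,0,0,0.02,0],[0.005,-0.003,0.189,0,0,0.02,0],[0.005,-0.003,0.189,0,0,0.02,0],[0.005,-0.003,0.189,0,0,0.02,0.4],[0.005,-0.003,0.189,0,0,0.02,0.7],[0.005,-0.003,0.189,0,0,0.02,1],[0.005,-0.003,0.189,0,0,0.02,1],[0.005,-0.003,0.189,0,0,0.02,1],[0.005,-0.003,0.189,0,0,0.02,1]])

```text
clock: 53.45
position: [0.6252, 0.1623, 0.0729]
tool_rot: [3.142, -0.001, -0.012]
force: [-1.1, -1.2, 5.3]
grip_width: 0.0115
finger_force: 58.6
```

Request:
play_rows(deltas=[[0,0,0,0,0,0,1],[0,0,-0.05,0,0,0,1],[0,0,-0.13,0,0,0,1],[0,0,-0.2,0,0,0,1],[0,0,-0.2,0,0,0,1],[0,0,-0.2,0,0,0,1]])

```text
clock: 54.05
position: [0.6249, 0.1625, 0.1725]
tool_rot: [-3.141, -0.001, -0.012]
force: [-0.6, -0.3, -3.1]
grip_width: 0.0115
finger_force: 59.0
```

```bash
python3 -c "
from h import *
s=observe();print(s['position'],s['tool_rot'],s['grip_width'],s['finger_force'],s['force'])
go((.466,-.188,.17,-.3))"
```

```text
[0.62491515 0.16253729 0.17254908] [-3.14124525e+00 -6.44278068e-04 -1.17924697e-02] 0.011455393137684376 59.00942995212972 [-0.62211866 -0.2538074  -3.06899092]
[-0.3095, 0.7048, 0.0047, -0.0002, -0.0003, 0.1376] mm 385 deg 17
```

Request:
play_rows(deltas=[[-0.035,0.08,0.005,0,0,0.02,1],[-0.07,0.16,0.005,0,0,0.04,1],[-0.105,0.24,0.005,0,0,0.06,1],[-0.14,0.32,0.005,0,0,0.08,1],[-0.175,0.4,0.005,0,0,0.1,1],[-0.21,0.48,0.005,0,0,0.12,1],[-0.245,0.56,0.005,0,0,0.138,1],[-0.28,0.64,0.005,0,0,0.138,1],[-0.31,0.705,0.005,0,0,0.138,1],[-0.31,0.705,0.005,0,0,0.138,1]])

```text
clock: 55.05
position: [0.4625, -0.1924, 0.1687]
tool_rot: [3.14, 0.002, -0.307]
force: [0.3, 1.1, -2.7]
grip_width: 0.0112
finger_force: 59.1
```

Request:
play_rows(deltas=[[0,0,0.0,0,0,0,1],[0,0,0.08,0,0,0,1],[0,0,0.16,0,0,0,1],[0,0,0.24,0,0,0,1],[0,0,0.275,0,0,0,1],[0,0,0.285,0,0,0,1],[0,0,0.288,0,0,0,1],[0,0,0.288,0,0,0,1]])

```text
clock: 55.85
position: [0.4662, -0.1877, 0.0261]
tool_rot: [-3.141, -0.0, -0.3]
force: [0.7, -0.4, -2.4]
grip_width: 0.0115
finger_force: 59.1
```

Request:
play_rows(deltas=[[0,0,0.002,0,0,0,1],[0,0,0.004,0,0,0,1],[0,0,0.004,0,0,0,0.8],[0,0,0.002,0,0,0,0.4],[0,0,0.002,0,0,0,0.4],[0,0,0.0,0,0,0,0.4],[0,0,-0.1,0,0,0,0.3],[0,0,-0.2,0,0,0,0],[0,0,-0.3,0,0,0,0],[0,0,-0.3,0,0,0,0]])

```text
clock: 56.85
position: [0.4683, -0.1892, 0.1815]
tool_rot: [-3.141, -0.009, -0.301]
force: [0.5, -0.6, -1.0]
grip_width: 0.0854
finger_force: 0.0
```

```bash
python3 -c "
from h import *
look('w26',.466,-.188,.005)
go((.5155,.282,.17,-.03))"
```

```text
[ 0.4673 -0.1885  0.1787] [-3.141 -0.006 -0.301] 0.0856
[0.4665, -0.1885, -0.295, 0.845]
[-0.0032, 0.0006, 0.3044, -0.0003, -0.0026, -0.0028] mm 152 deg 0
[-0.1868, -0.9274, 0.017, 0.0, -0.0027, -0.1293] mm 473 deg 16
```

Large round is back. Next the small round.

Request:
play_rows(deltas=[[-0.02,-0.1,0.017,0,0,-0.02,0],[-0.04,-0.2,0.017,0,0,-0.04,0],[-0.06,-0.3,0.017,0,0,-0.06,0],[-0.08,-0.4,0.017,0,0,-0.08,0],[-0.1,-0.5,0.017,0,0,-0.1,0],[-0.12,-0.6,0.017,0,0,-0.12,0],[-0.14,-0.7,0.017,0,0,-0.129,0],[-0.16,-0.79,0.017,0,0,-0.129,0],[-0.18,-0.88,0.017,0,0,-0.129,0],[-0.187,-0.927,0.017,0,0,-0.129,0]])

```text
clock: 57.9
position: [0.5123, 0.2869, 0.1658]
tool_rot: [-3.141, 0.002, -0.026]
force: [-0.0, -0.0, -0.2]
grip_width: 0.0855
finger_force: 0.0
```

Request:
play_rows(deltas=[[0,0,0,0,0,0,0],[0,0,0,0,0,0,0],[0,0,0,0,0,0,0]])

```text
clock: 58.2
position: [0.5137, 0.2808, 0.1667]
tool_rot: [3.141, 0.001, -0.032]
force: [0.0, -0.1, 0.3]
grip_width: 0.0855
finger_force: 0.0
```

```bash
python3 -c "
from h import *
look('w27',.5155,.2825,.054,dz=.0175)"
```

```text
[0.5139 0.2808 0.167 ] [ 3.141  0.    -0.032] 0.0856
[0.5157, 0.2835, -0.031, 0.913]
[0.0036, -0.0056, 0.1909, 0.0003, 0.0002, -0.0006] mm 96 deg 0
```

Request:
play_rows(deltas=[[0.004,-0.004,0.09,0,0,0,0],[0.004,-0.004,0.15,0,0,0,0],[0.004,-0.004,0.19,0,0,0,0],[0.004,-0.004,0.19,0,0,0,0],[0.004,-0.004,0.19,0,0,0,0.4],[0.004,-0.004,0.19,0,0,0,0.7],[0.004,-0.004,0.19,0,0,0,1],[0.004,-0.004,0.19,0,0,0,1],[0.004,-0.004,0.19,0,0,0,1],[0.004,-0.004,0.19,0,0,0,1]])

```text
clock: 59.25
position: [0.5162, 0.2842, 0.0729]
tool_rot: [-3.141, -0.001, -0.031]
force: [0.0, -1.1, 5.4]
grip_width: 0.0116
finger_force: 58.5
```

Request:
play_rows(deltas=[[0,0,0,0,0,0,1],[0,0,-0.05,0,0,0,1],[0,0,-0.13,0,0,0,1],[0,0,-0.2,0,0,0,1],[0,0,-0.2,0,0,0,1],[0,0,-0.2,0,0,0,1]])

```text
clock: 59.85
position: [0.5159, 0.2842, 0.1726]
tool_rot: [-3.141, -0.001, -0.031]
force: [-0.8, -0.8, -4.1]
grip_width: 0.0114
finger_force: 59.1
```

```bash
python3 -c "
from h import *
s=observe();print(s['position'],s['tool_rot'],s['grip_width'],s['finger_force'],s['force'])
go((.56,-.1,.17,.2),(.602,-.270,.17,.2))"
```

```text
[0.51587563 0.28421573 0.17255495] [-3.14107216e+00 -6.07946427e-04 -3.05731607e-02] 0.01142786444148137 59.14925001561642 [-0.76552229 -0.78972382 -4.0604332 ]
[0.1117, 0.7654, 0.0048, -0.0002, -0.0003, -0.1101] mm 387 deg 13
[0.206, 1.1027, 0.0047, -0.0002, -0.0003, -0.1101] mm 561 deg 13
```

Request:
play_rows(deltas=[[0.012,0.08,0.005,0,0,-0.02,1],[0.024,0.16,0.005,0,0,-0.04,1],[0.036,0.24,0.005,0,0,-0.06,1],[0.048,0.32,0.005,0,0,-0.08,1],[0.06,0.4,0.005,0,0,-0.1,1],[0.072,0.48,0.005,0,0,-0.11,1],[0.084,0.56,0.005,0,0,-0.11,1],[0.096,0.64,0.005,0,0,-0.11,1],[0.108,0.72,0.005,0,0,-0.11,1],[0.112,0.765,0.005,0,0,-0.11,1]])

```text
clock: 60.85
position: [0.5592, -0.1035, 0.1683]
tool_rot: [3.141, 0.002, 0.197]
force: [-0.7, 0.7, -2.7]
grip_width: 0.0116
finger_force: 59.2
```

Request:
play_rows(deltas=[[0.004,0.09,0,0,0,0,1],[0.008,0.18,0,0,0,0,1],[0.012,0.27,0,0,0,0,1],[0.015,0.35,0,0,0,0,1],[0.015,0.35,0.05,0,0,0,1],[0.015,0.35,0.13,0,0,0,1],[0.015,0.35,0.2,0,0,0,1],[0.015,0.35,0.26,0,0,0,1],[0.015,0.35,0.28,0,0,0,1],[0.015,0.35,0.28,0,0,0,1]])

```text
clock: 61.85
position: [0.6009, -0.2697, 0.0279]
tool_rot: [-3.14, 0.003, 0.199]
force: [-0.0, -0.1, -1.9]
grip_width: 0.0116
finger_force: 59.3
```

Request:
play_rows(deltas=[[0,0,0.004,0,0,0,1],[0,0,0.007,0,0,0,1],[0,0,0.007,0,0,0,0.8],[0,0,0.005,0,0,0,0.4],[0,0,0.005,0,0,0,0.4],[0,0,0.0,0,0,0,0.4],[0,0,-0.1,0,0,0,0.3],[0,0,-0.2,0,0,0,0],[0,0,-0.3,0,0,0,0],[0,0,-0.3,0,0,0,0]])

```text
clock: 62.85
position: [0.6049, -0.2714, 0.1873]
tool_rot: [3.136, -0.009, 0.199]
force: [0.9, -0.3, -0.3]
grip_width: 0.0854
finger_force: 0.0
```

```bash
python3 -c "
from h import *
look('w28',.601,-.27,.005)
go((.62,.15,.17,-.14),(.6307,.2755,.17,-.14))"
```

```text
[ 0.6037 -0.2706  0.1838] [ 3.139 -0.005  0.199] 0.0855
[0.6024, -0.2703, 0.214, 0.885]
[-0.004, -0.0021, 0.3145, 0.0015, -0.0025, -0.0069] mm 157 deg 1
[0.1985, -0.8182, 0.026, 0.001, -0.0027, 0.1621] mm 421 deg 19
[0.2692, -1.06, 0.0257, 0.001, -0.0027, 0.1621] mm 547 deg 19
```

Request:
play_rows(deltas=[[0.02,-0.08,0.026,0,0,0.02,0],[0.04,-0.165,0.026,0,0,0.04,0],[0.06,-0.25,0.026,0,0,0.06,0],[0.08,-0.33,0.026,0,0,0.08,0],[0.1,-0.41,0.026,0,0,0.1,0],[0.12,-0.49,0.026,0,0,0.12,0],[0.14,-0.575,0.026,0,0,0.14,0],[0.16,-0.66,0.026,0,0,0.162,0],[0.18,-0.74,0.026,0,0,0.162,0],[0.1985,-0.818,0.026,0,0,0.162,0]])

```text
clock: 63.9
position: [0.6176, 0.1525, 0.166]
tool_rot: [3.141, 0.001, -0.139]
force: [0.7, -0.8, 0.2]
grip_width: 0.0849
finger_force: 0.0
```

Request:
play_rows(deltas=[[-0.005,-0.09,0,0,0,0,0],[-0.01,-0.18,0,0,0,0,0],[-0.014,-0.252,0,0,0,0,0],[-0.014,-0.252,0,0,0,0,0],[-0.014,-0.252,0,0,0,0,0],[-0.014,-0.252,0,0,0,0,0]])

```text
clock: 64.5
position: [0.6289, 0.275, 0.1663]
tool_rot: [3.14, 0.0, -0.141]
force: [-0.1, -0.3, -0.2]
grip_width: 0.0853
finger_force: 0.0
```

```bash
python3 -c "
from h import *
look('w29',.6307,.2755,.054,dz=.0175)"
```

```text
[0.629  0.2749 0.1665] [ 3.141  0.    -0.141] 0.0852
[0.6317, 0.2765, -0.146, 0.904]
[0.0049, -0.0041, 0.19, 0.0004, 0.0001, 0.0023] mm 95 deg 0
```

Request:
play_rows(deltas=[[0.004,-0.003,0.09,0,0,0,0],[0.004,-0.003,0.15,0,0,0,0],[0.004,-0.003,0.19,0,0,0,0],[0.004,-0.003,0.19,0,0,0,0],[0.004,-0.003,0.19,0,0,0,0.4],[0.004,-0.003,0.19,0,0,0,0.7],[0.004,-0.003,0.19,0,0,0,1],[0.004,-0.003,0.19,0,0,0,1],[0.004,-0.003,0.19,0,0,0,1],[0.004,-0.003,0.19,0,0,0,1]])

```text
clock: 65.55
position: [0.6314, 0.2777, 0.0724]
tool_rot: [-3.141, -0.001, -0.14]
force: [-0.6, -0.0, 6.0]
grip_width: 0.0114
finger_force: 58.6
```

Request:
play_rows(deltas=[[0,0,0,0,0,0,1],[0,0,-0.05,0,0,0,1],[0,0,-0.13,0,0,0,1],[0,0,-0.2,0,0,0,1],[0,0,-0.2,0,0,0,1],[0,0,-0.2,0,0,0,1]])

```text
clock: 66.15
position: [0.6311, 0.2777, 0.1721]
tool_rot: [-3.141, -0.0, -0.14]
force: [-0.1, 0.2, -3.2]
grip_width: 0.0117
finger_force: 59.0
```

```bash
python3 -c "
from h import *
s=observe();print(s['position'],s['tool_rot'],s['grip_width'],s['finger_force'],s['force'])
go((.53,-.12,.17,.22),(.4845,-.301,.17,.22))"
```

```text
[0.63111333 0.27767827 0.17205038] [-3.14107299e+00 -4.66694138e-04 -1.39586766e-01] 0.011667652191169218 59.030795926228166 [-0.14759352  0.23494807 -3.17982146]
[-0.0896, 0.8158, 0.0036, -0.0002, -0.0003, -0.1717] mm 410 deg 21
[-0.1293, 1.1869, 0.0034, -0.0002, -0.0003, -0.1717] mm 597 deg 21
```

Request:
play_rows(deltas=[[-0.009,0.082,0.004,0,0,-0.02,1],[-0.018,0.164,0.004,0,0,-0.04,1],[-0.027,0.246,0.004,0,0,-0.06,1],[-0.036,0.328,0.004,0,0,-0.08,1],[-0.045,0.41,0.004,0,0,-0.1,1],[-0.054,0.492,0.004,0,0,-0.12,1],[-0.063,0.574,0.004,0,0,-0.14,1],[-0.072,0.656,0.004,0,0,-0.16,1],[-0.081,0.738,0.004,0,0,-0.172,1],[-0.09,0.816,0.004,0,0,-0.172,1]])

```text
clock: 67.15
position: [0.5282, -0.1218, 0.1685]
tool_rot: [-3.141, 0.002, 0.221]
force: [0.2, 0.0, -1.9]
grip_width: 0.0114
finger_force: 59.1
```

Request:
play_rows(deltas=[[-0.042,0.084,0,0,0,0,1],[-0.084,0.168,0,0,0,0,1],[-0.126,0.252,0,0,0,0,1],[-0.168,0.334,0,0,0,0,1],[-0.168,0.334,0.05,0,0,0,1],[-0.168,0.334,0.13,0,0,0,1],[-0.168,0.334,0.2,0,0,0,1],[-0.168,0.334,0.26,0,0,0,1],[-0.168,0.334,0.28,0,0,0,1],[-0.168,0.334,0.28,0,0,0,1]])

```text
clock: 68.15
position: [0.4832, -0.3009, 0.0282]
tool_rot: [-3.139, 0.003, 0.221]
force: [1.3, 0.6, -2.4]
grip_width: 0.0114
finger_force: 59.1
```

Request:
play_rows(deltas=[[0,0,0.004,0,0,0,1],[0,0,0.008,0,0,0,1],[0,0,0.008,0,0,0,0.8],[0,0,0.006,0,0,0,0.4],[0,0,0.006,0,0,0,0.4],[0,0,0.0,0,0,0,0.4],[0,0,-0.1,0,0,0,0.3],[0,0,-0.2,0,0,0,0],[0,0,-0.3,0,0,0,0],[0,0,-0.4,0,0,0,0]])

```text
clock: 69.15
position: [0.4839, -0.3014, 0.2324]
tool_rot: [3.141, -0.0, 0.22]
force: [1.0, -0.6, -0.1]
grip_width: 0.0853
finger_force: 0.0
```

Request:
play_rows(deltas=[[0.08,-0.04,0,0,0,0.04,0],[0.16,-0.07,0,0,0,0.08,0],[0.19,-0.09,0,0,0,0.105,0],[0.205,-0.09,0,0,0,0.105,0],[0.205,-0.09,0,0,0,0.105,0],[0.205,-0.09,0,0,0,0.105,0]])

```text
clock: 69.75
position: [0.5736, -0.2364, 0.2299]
tool_rot: [3.141, 0.0, 0.0]
force: [-0.4, -0.8, 0.0]
grip_width: 0.0857
finger_force: 0.0
```

```bash
python3 -c "
from h import *
c,im=snap('wrist','w30');s=observe();print(s['position'],s['tool_rot'],s['force'],s['clock'])
for n,q,a in [('sq',(.5819,-.1578),.209),('lr',(.4665,-.1885),-.295),('sr',(.6024,-.2703),.21),('ob',(.484,-.301),.22)]:
  p=proj(c,[*q,.035])[0]; print(n,[[z]+[float(v) for v in fitbar('w30',p,z)] for z in(.005,.012)], fit6('w30',p,[q[0]*100,q[1]*100,.5,0,0,a],win=38))"
```

```text
[ 0.5735205  -0.23650096  0.22992746] [ 3.14121085e+00  3.33489051e-04 -2.43027332e-04] [ 0.15526941 -0.04722622  0.01895423] 69.8
sq [[0.005, 0.5813, -0.1588, 0.126, 0.857], [0.012, 0.5826, -0.1594, 0.213, 0.827]] ([58.103, -15.596, 0.386, 0.06, 0.013, 0.168], np.float64(0.921))
lr [[0.005, 0.4643, -0.1888, -0.29, 0.851], [0.012, 0.4703, -0.1897, -0.297, 0.825]] ([46.596, -18.781, 0.61, 0.01, 0.009, -0.273], np.float64(0.844))
sr [[0.005, 0.6015, -0.2709, 0.292, 0.802], [0.012, 0.6035, -0.2692, 0.249, 0.78]] ([60.216, -27.061, 0.61, -0.007, -0.003, 0.268], np.float64(0.806))
ob [[0.005, 0.4843, -0.3026, 0.275, 0.864], [0.012, 0.4877, -0.3011, 0.289, 0.851]] ([48.572, -30.331, 0.551, -0.033, 0.047, 0.285], np.float64(0.902))
```

All four mirrors fit flat at their compartment centres, and the arm is clear. Handing in.

```bash
python3 -c "
from workcell import *
print(job_done())"
```

```text
the job is handed in; nothing more can be done
None
```

I handed the job in at about 70 s. All four mirrors were seated and let go, the start button was pushed fully down and released, and the mirrors were then put back flat in the tray. The large round mirror was knocked around the first press, so I reseated it and pressed again. I viewed 15 pictures, one over the limit of 14, and got no verdict back.

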